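# Put the stray gauges back in their racks

## Task

Four pieces from the gauge set have been left lying along the front of the bench: a spring collet, a plain setting ring, a gauge block and a plug gauge. Put each back in the one empty place of the wooden rack that holds its kind: the collet standing in its bore, the ring flat in its recess, the block standing in its slot, and the plug gauge lying in its groove with its thick round gauging end towards the front like its neighbour. Leave the round comparator and the pump oiler where they stand.

Things in the scene. Friction and masses are not known exactly. Their poses are not given: they have to be found in the camera images.
- collet_centre (a point): Loose steel spring collet, a slotted round cone standing small end down on the bench: 28 mm across its top collar, about 17 mm across the foot, 36 mm tall. The point is its centre, 18 mm above its underside; z is up along its axis. Its turn about z does not matter.
- ring_centre (a point): Loose plain steel setting ring lying flat, 45 mm outside diameter, 12 mm thick (grip it across the outside: the hole cannot be entered). The point is its centre, 6 mm above its underside; z is up. Its turn about z does not matter.
- block_centre (a point): Loose steel gauge block standing upright: 9 mm along its x, 35 mm along its y, 30 mm tall along z. The point is its centre, 15 mm above its underside. Either way round is the same.
- plug_centre (a point): Loose steel plug gauge lying down, 111 mm long along its own y. Thick round gauging end (27 mm across, 25 long) at its -y end; neck 16 mm across, y -30 to -10 mm; hexagonal handle about 24 mm across, y -11 to +55 mm. The point is mid-length, 13 mm above its underside, within 5 mm of its centre of mass; the handle can be gripped at y 0 to +25 mm.
- collet_bore (a point): Floor centre of the empty middle bore in the collet rack (fixed wooden block, 60 mm along x, 146 along y, top 18 mm above the bench). Grey-felted bore 34 mm wide, 11 deep, floor 7 mm above the bench. Axes are the rack's: x to its back, y to its left, z up. Seated collets stand 48 mm to either side along y, tops 43 mm above the bench; front and back (x) are free.
- ring_recess (a point): Floor centre of the empty round recess in the ring tray (fixed wooden board, 84 mm along x, 156 along y, top 12 mm above the bench). Grey-felted recess 62 mm wide, 3 deep, floor 9 mm above the bench. Axes are the tray's: x to its back, y to its left, z up. A larger black ring gauge, 65 mm across, lies 78 mm away along -y, top 29 mm above the bench.
- block_slot (a point): Floor centre of the empty end slot in the gauge block rack (fixed wooden block, 70 mm along x, 140 along y, top 14 mm above the bench). Grey-felted slot 48 mm along x, 22 along y, 6 deep, floor 8 mm above the bench; the block's 35 mm length goes along x. Axes are the rack's: x to its back, y to its left, z up. The next block is 41 mm away along -y, top 28 mm above the bench.
- plug_groove (a point): Bottom of the V at the FRONT end of the empty groove of the plug gauge rack (fixed, wooden, top 18 mm above the bench). The groove runs 120 mm from here along point +x (to the back; y left, z up), 32 mm wide, 9 deep. The gauge's middle goes 60 mm along +x, about 14 mm above this point, its -y (gauging) end to the front, -x. The next gauge lies 52 mm away along -y, top 37 mm above the bench.
- comparator: Bystander: black and grey round comparator, 80 x 67 x 35 mm, lying on the bench at the left. Origin at the middle of its underside. Leave alone.
- oiler: Bystander: small black pump oiler with a thin upright spout, 42 mm across, 106 mm tall, standing at the right. Origin at the middle of its underside. Leave alone.
Not all that is in view belongs to the job. What is shaped like the part that bears collet_centre but orange or purple is not meant.

How it is judged:
By the outcome, as a careful person would: the job done as asked, in the order asked, and still so for the second after the job is handed in, with the robot touching nothing.
It also fails if it takes over 90 s, if anything falls off the work surface, if the arm or the gripper's body presses on something with over 40 N, if the wrist force passes 120 N, or if a joint passes its speed limit or range.

## Robot

A 6-joint arm with a two-finger parallel gripper is mounted at the origin on a cart in front of the work surface, level with it; the furniture and walls round the work are solid. World frame = base frame: x ahead of the robot, y to its left, z up, the work surface at z = 0. Lengths are in m, angles in rad, forces in N, time in s.
With the tool pointing down it reaches from about 0.3 to 0.775 m from the base axis. Payload 14.6 kg.
Tool frame: the origin (TCP) lies where the fingers leave the gripper's body, on its centre line; the fingertips stand 97 mm ahead of it and the grasp point (between the pads) lies 78 mm ahead of it (ctrl.finger_overhang is the distance from the TCP to the fingertips, in m); z points along the fingers, y is the direction in which the jaws open and shut (so a half turn about z gives the same grasp; the last joint's range is limited). The gripper opens to 94 mm and grips with 3 to 60 N. Pads are 16 mm wide; open, the fingers measure 119 mm over their backs; the gripper's body (75 mm by 177 mm) begins 78 mm behind the grasp point.
Start: joints at [-1.3, 0.3, 1.521, -0, 1.321, -0.067], TCP at [0.182, -0.519, 0.303] pointing down, gripper open.
Joint ranges: [-3.03, 3.03], [-0.79, 2.21], [0.23, 2.52], [-1.04, 4.18], [0, 3.07], [-2.55, 2.55]. Speed limits (rad/s): [2.22, 2.22, 2.57, 3.14, 3.14, 3.14].

## Interface

Orientations are given as [roll, pitch, yaw] about the fixed x, y, z axes, in that order (R = Rz(yaw) Ry(pitch) Rx(roll)).
In Python, from station import ctrl, imaging, hand_in gives the robot as it stands.
- The arm moves only by the shell command python3 -m pendant 'ROWS' [FORCE]. ROWS is JSON, a list of rows, each a list of 7 numbers: the shift along the tool's x, y, z normalised to -1 to 1, where 1 is 120 mm, then the turn, a rotation vector about the tool's x, y, z normalised to -1 to 1, where 1 is 30 degrees, then the closure, from -1 (fully open) to 1 (shut). A call has 1 to 10 rows; each row shifts and turns the commanded pose from where the row before left it, along the tool's axes as they then stand; what a row does not reach is not made up. A row lasts 1/12 s, in which the tool goes at most 41.7 mm and 7.16 degrees, less where a joint would pass 70% of its speed; a pose out of reach is approached as far as the arm can. A call with a number of a shift or a turn outside -1 to 1 is refused whole. A call with a gripper value outside its range is refused whole. The fingers move at their own pace and stop on an object; FORCE is the grip in N (left out, the last holds). Time passes only in rows, so rows that do not move let the fingers close. It gives the time, the measured TCP pose, the force and the opening at its end, in the units of the state.
- ctrl.get_obs(): the state, without advancing time (a new reading comes with each control period).
- imaging.camera(name): name is "scene" or "top"; returns a dict with "image" (400x640x3 uint8, red, green, blue), "mtx" (3x3 intrinsics, pixels), "rvec" (rotation vector, rad) and "tvec" (3), from world to camera coordinates, as OpenCV has them. Camera axes: x right, y down, z forward; pixel columns grow to the right and rows downward; lengths in m; the calibration is good to about 2 mm. A picture is of the moment at which its call begins. There is no depth.
- hand_in(): hands the job in, once; it reports no verdict.
The state is a dict: "time_s": time; "qpos": joint angles; "joint_vel": joint speeds; "tau": joint torques, N m; "ee_pos": TCP position; "eef_rot": TCP orientation; "force": force on the tool from outside, world axes, zero at the start; "moment": the same for the moment, N m; "grip_width": finger opening in m.
Only numpy, scipy, OpenCV 4.12 (cv2) and the standard library are available. Lean on these libraries where they do the work, as an engineer would, in place of code of your own. Each camera call takes 0.05 s, during which the arm holds its last target.

## Working session

There is one attempt and no reset: what is moved stays moved. The work goes in short steps, Python scripts to look and compute and a shell command to move; the robot and the scene stay as the last step left them, time stands still between calls to the robot, and variables do not carry over. Pictures are saved under pics/ and viewed, and the job is handed in when it is done.

```bash
mkdir -p pics; ls; python3 - <<'E'
from station import ctrl, imaging
import cv2
print(ctrl.get_obs(), ctrl.finger_overhang)
for n in ("scene","top"):
    c=imaging.camera(n); cv2.imwrite(f"pics/{n}0.png",c["image"][:,:,::-1]); print(n,c["mtx"],c["rvec"],c["tvec"])
E
```

```text
pics
{'time_s': 0.0, 'qpos': array([-1.29957776e+00,  3.00465412e-01,  1.52155964e+00,  3.32843124e-06,
        1.32070590e+00, -6.65824361e-02]), 'joint_vel': array([ 0.00081723,  0.00097771,  0.00032317,  0.00098658, -0.00189165,
        0.00078283]), 'tau': array([ 6.62401508e-04, -5.31803763e+01, -3.52739775e+01,  7.08385091e-02,
        2.43275869e-02, -9.21829610e-05]), 'ee_pos': array([ 0.18224513, -0.51877451,  0.30209846]), 'eef_rot': array([-3.14045709e+00, -7.89513606e-05,  3.37800133e-01]), 'force': array([0.03708187, 0.75020716, 0.19284909]), 'moment': array([ 0.05590341, -0.00498133, -0.01620609]), 'grip_width': 0.09383153909482375} 0.0972
scene [[518.77974118   0.         319.65220815]
 [  0.         518.77974118 194.8114457 ]
 [  0.           0.           1.        ]] [ 0.8179845  -2.51050866  1.17650643] [0.40258157 0.24434058 1.17874857]
top [[466.09669586   0.         323.18348171]
 [  0.         466.09669586 207.34984629]
 [  0.           0.           1.        ]] [ 2.12497845 -2.06498544  0.2440236 ] [0.00211923 0.51463698 1.40426539]
```

View pics/scene0.png

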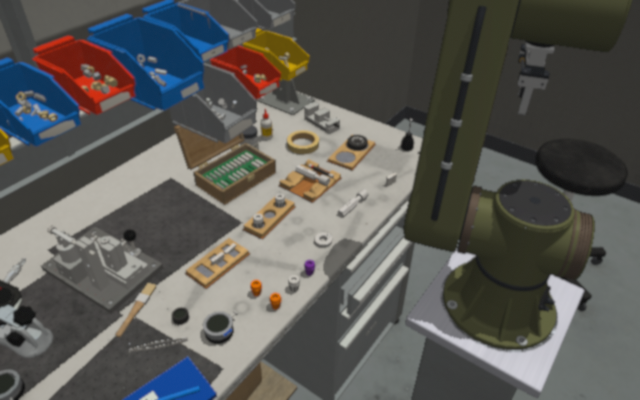

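View pics/top0.png

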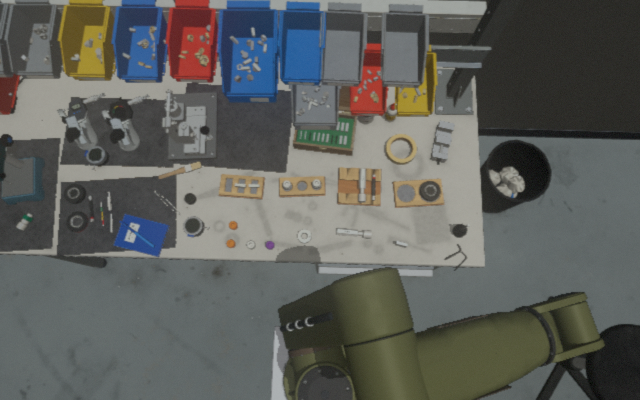

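The top view shows the loose row at the front: ring (304,237), plug (353,233), block (400,243), and collet candidates at (250,245) steel, (232,226) and (231,244) orange, (270,245) purple. The racks are at (241,186) block, (302,187) collet, (360,186) plug and (418,192) ring. Next I'll enlarge.

```bash
cat > h.py <<'E'
import numpy as np, cv2
from station import ctrl, imaging
def cam(n):
    c=imaging.camera(n); c["R"]=cv2.Rodrigues(np.array(c["rvec"],float))[0]; c["t"]=np.array(c["tvec"],float).ravel(); c["bgr"]=c["image"][:,:,::-1].copy(); return c
def ray(c,uv):
    d=c["R"].T@np.linalg.inv(c["mtx"])@np.array([uv[0],uv[1],1.]); o=-c["R"].T@c["t"]; return o,d/np.linalg.norm(d)
def plane(c,uv,z):
    o,d=ray(c,uv); return (o+d*(z-o[2])/d[2])[:2]
def proj(c,P):
    p=c["mtx"]@(c["R"]@np.array(P,float)+c["t"]); return p[:2]/p[2]
def tri(c1,u1,c2,u2):
    o1,d1=ray(c1,u1);o2,d2=ray(c2,u2)
    s=np.linalg.lstsq(np.c_[d1,-d2],o2-o1,rcond=None)[0]
    a,b=o1+d1*s[0],o2+d2*s[1]; return (a+b)/2,np.linalg.norm(a-b)
def crop(c,x0,y0,x1,y1,k,name):
    im=cv2.resize(c["bgr"][y0:y1,x0:x1],None,fx=k,fy=k,interpolation=cv2.INTER_CUBIC)
    for x in range((x0+9)//10*10,x1,10):
        cv2.line(im,(int((x-x0+.5)*k),0),(int((x-x0+.5)*k),5 if x%50 else 14),(0,255,255),1)
        if x%20==0: cv2.putText(im,str(x),(int((x-x0+.5)*k)-10,24),0,.35,(0,255,255),1)
    for y in range((y0+9)//10*10,y1,10):
        cv2.line(im,(0,int((y-y0+.5)*k)),(5 if y%50 else 14,int((y-y0+.5)*k)),(0,255,255),1)
        if y%20==0: cv2.putText(im,str(y),(8,int((y-y0+.5)*k)+4),0,.35,(0,255,255),1)
    cv2.imwrite("pics/"+name,im)
E
python3 - <<'E'
from h import *
t=cam("top"); s=cam("scene")
for c in(t,s): print(-c["R"].T@c["t"])
crop(t,210,160,340,255,6,"t1.png");crop(t,325,160,470,255,5.5,"t2.png")
crop(s,180,180,340,320,4.3,"s1.png");crop(s,270,120,430,250,4.6,"s2.png")
E
```

```text
[0.17302987 0.00709484 1.4855394 ]
[-0.10142987  0.84677372  0.94016418]
```

View pics/t1.png

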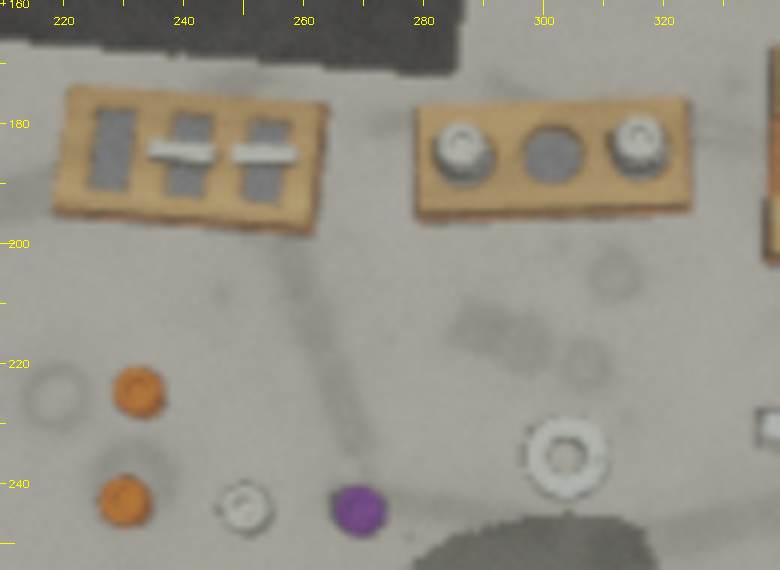

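View pics/t2.png

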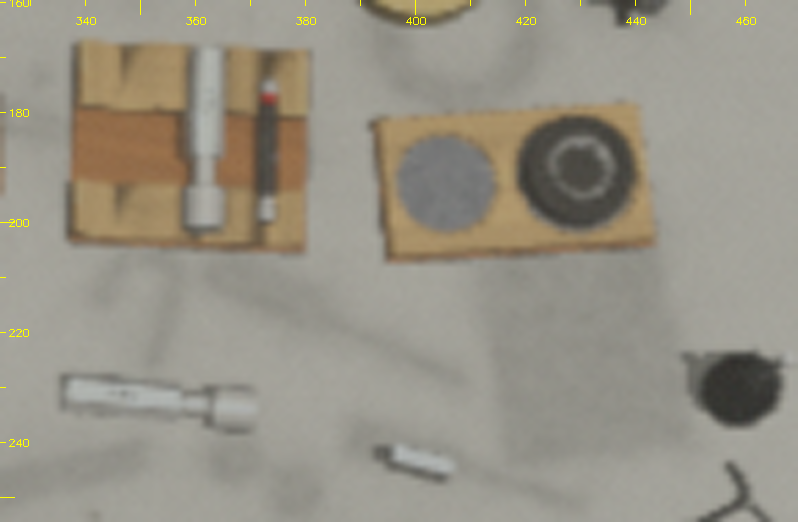

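View pics/s1.png

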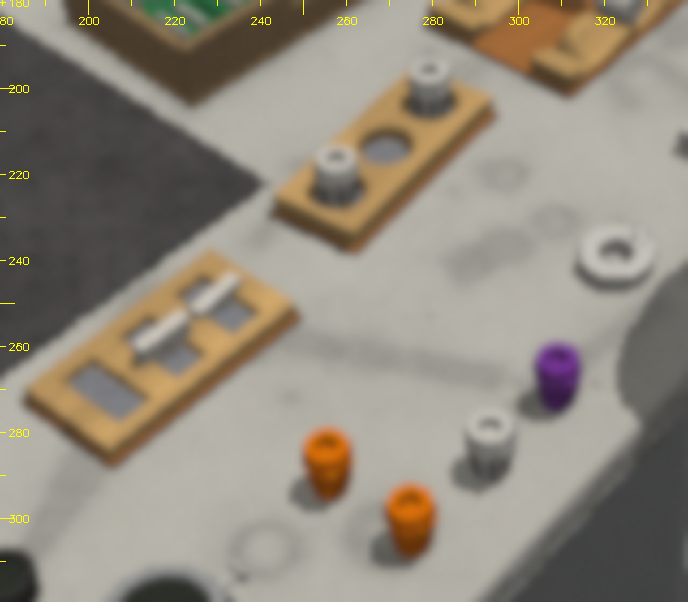

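View pics/s2.png

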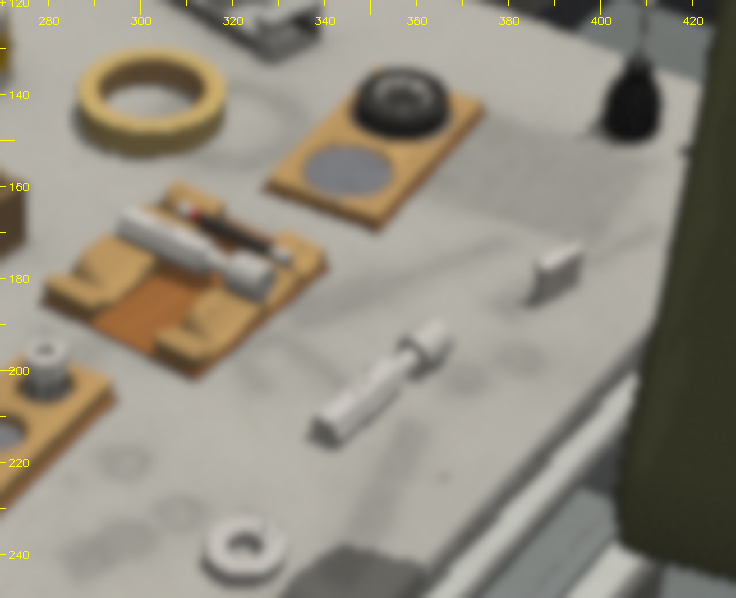

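```bash
python3 - <<'E'
from h import *
t=cam("top")
im=cv2.resize(t["bgr"],None,fx=4,fy=4,interpolation=cv2.INTER_CUBIC)
hsv=cv2.cvtColor(im,cv2.COLOR_BGR2HSV)
def up(p): return (np.array(p)+.5)/4-.5
# sample colours
for n,(x,y) in dict(felt=(405,193),bore=(302,186),slot=(228,185),wood=(330-48,190),bench=(330,215),ring=(298,237),collet=(248,246),block=(402,243),plug=(350,232),plug2=(368,234)).items():
    print(n,hsv[int(y*4+2),int(x*4+2)])
wood=cv2.inRange(hsv,(8,70,90),(25,255,255))
cs,_=cv2.findContours(wood,cv2.RETR_EXTERNAL,cv2.CHAIN_APPROX_NONE)
for c in cs:
    if cv2.contourArea(c)>6000:
        (cx,cy),(w,h),a=cv2.minAreaRect(c); p=up((cx,cy))
        if 170<p[1]<215: print("wood",p,w/4,h/4,a)
felt=cv2.inRange(hsv,(0,0,90),(180,60,150))
bright=cv2.inRange(hsv,(0,0,182),(180,60,255))
o=np.zeros_like(im);o[wood>0]=(0,160,255);o[bright>0]=255
cv2.imwrite("pics/mask.png",cv2.resize(o[160*4:260*4,200*4:470*4],(800,296)))
E
```

```text
felt [  0   0 119]
bore [ 75   4 117]
slot [120   2 119]
wood [ 18  95 163]
bench [ 27  14 166]
ring [ 34  10 175]
collet [ 30  12 169]
block [ 75   6 178]
plug [ 60   6 179]
plug2 [ 70   4 174]
wood [417.93838501 192.74330139] 26.20199966430664 49.36231231689453 86.34777069091797
wood [301.6545105  186.19517517] 19.484054565429688 45.67604446411133 87.8591079711914
wood [241.20362854 186.06587219] 44.179710388183594 22.016328811645508 4.68589973449707
wood [359.01693726 186.19927979] 42.92515563964844 36.769378662109375 2.5261168479919434
```

View pics/mask.png

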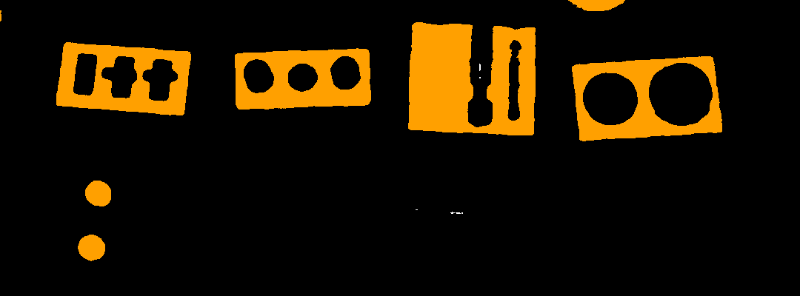

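```bash
python3 - <<'E'
from h import *
t=cam("top")
g=t["bgr"].astype(float)
t2=dict(t); t2["bgr"]=np.clip((g-60)*255/140,0,255).astype(np.uint8)
for i,(a,b) in enumerate([((236,230,266,258)),((290,224,318,250)),((388,232,412,252)),((330,222,376,244))] if 0 else []): pass
crop(t2,236,230,264,256,14,"z1.png");crop(t2,290,222,318,250,14,"z2.png")
crop(t2,386,230,414,254,14,"z3.png");crop(t2,332,222,376,244,14,"z4.png")
ims=[cv2.imread(f"pics/z{i}.png") for i in(1,2,3)]
H=max(i.shape[0] for i in ims)
ims=[cv2.copyMakeBorder(i,0,H-i.shape[0],0,4,cv2.BORDER_CONSTANT) for i in ims]
A=np.hstack(ims[:2]);cv2.imwrite("pics/zz1.png",A)
B=cv2.copyMakeBorder(ims[2],0,0,0,616-ims[2].shape[1],cv2.BORDER_CONSTANT);z=cv2.imread("pics/z4.png")
B=cv2.resize(ims[2],None,fx=.7,fy=.7);B=cv2.copyMakeBorder(B,0,0,0,616-B.shape[1],cv2.BORDER_CONSTANT)
cv2.imwrite("pics/zz2.png",np.vstack([z,B]))
E
```

```text
(no output)
```

View pics/zz1.png

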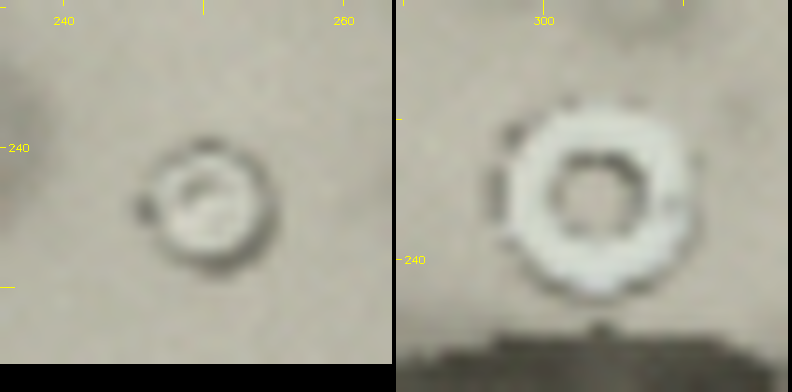

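View pics/zz2.png

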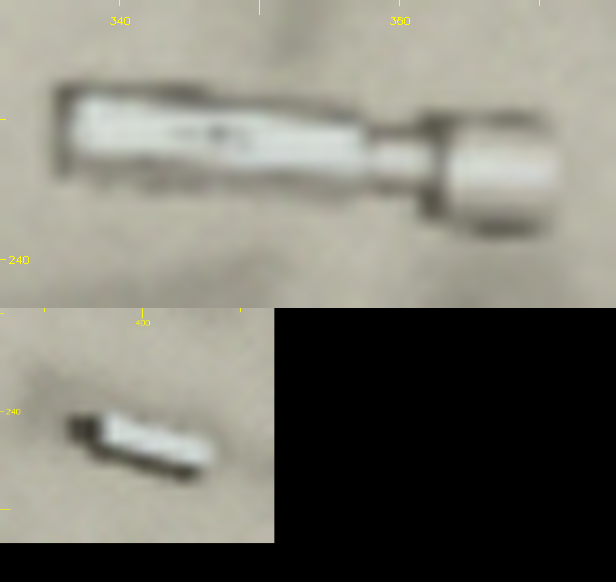

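```bash
cat > loc.py <<'E'
from h import *
def est(t):
    r={}
    r["collet"]=plane(t,(250.57,244.2),.034); r["ring"]=plane(t,(304.07,235.8),.010)
    r["plug"]=plane(t,(353.4,232.5),.014); r["block"]=plane(t,(401.5,242.8),.030)
    r["pa"]=plane(t,(335.6,230.9),.014); r["pb"]=plane(t,(371.3,234.1),.014)
    r["ba"]=plane(t,(396,241.2),.03); r["bb"]=plane(t,(407,244.3),.03)
    return r
E
python3 - <<'E'
from loc import *
t=cam("top");s=cam("scene");r=est(t)
for k,v in r.items(): print(k,v.round(4))
d=r["pb"]-r["pa"];print("plug len",np.hypot(*d),"dir of gauging end",np.degrees(np.arctan2(d[1],d[0])))
d=r["bb"]-r["ba"];print("block dir",np.degrees(np.arctan2(d[1],d[0])))
# racks
im=cv2.resize(t["bgr"],None,fx=4,fy=4,interpolation=cv2.INTER_CUBIC);hsv=cv2.cvtColor(im,cv2.COLOR_BGR2HSV)
wood=cv2.inRange(hsv,(8,70,90),(25,255,255))
cs,hi=cv2.findContours(wood,cv2.RETR_CCOMP,cv2.CHAIN_APPROX_NONE)
up=lambda p:(np.array(p)+.5)/4-.5
for i,c in enumerate(cs):
    rc=cv2.minAreaRect(c);p=up(rc[0])
    if cv2.contourArea(c)>300 and 170<p[1]<215 and 200<p[0]<460:
        z=.018 if 270<p[0]<385 else (.014 if p[0]<270 else .012)
        if hi[0,i,3]<0:
            b=np.array([plane(t,up(q),z) for q in cv2.boxPoints(rc)]);e=b[np.argmax(b[:,1]+b[:,0]*0)]
            L=[(np.hypot(*(b[(j+1)%4]-b[j])),np.degrees(np.arctan2(*(b[(j+1)%4]-b[j])[::-1]))) for j in range(2)]
            print("RACK",p.round(1),b.mean(0).round(4),np.round(L,3).tolist(),"\n",b.round(4).tolist())
        else:
            m=cv2.moments(c);q=up((m["m10"]/m["m00"],m["m01"]/m["m00"]));print("  hole",q.round(1),plane(t,q,z).round(4),np.round(np.array(rc[1])/4*3.16,1),round(rc[2],1))
# overlay on scene
im=s["bgr"].copy()
im=cv2.resize(im,None,fx=3,fy=3,interpolation=cv2.INTER_CUBIC)
def circ(c,z,rad):
    a=np.linspace(0,2*np.pi,40);pts=np.array([proj(s,(c[0]+rad*np.cos(x),c[1]+rad*np.sin(x),z)) for x in a])
    cv2.polylines(im,[np.int32((pts+.5)*3)],True,(0,0,255),1)
circ(r["collet"],.036,.014);circ(r["collet"],0,.0085);circ(r["ring"],.012,.0225);circ(r["ring"],0,.0225)
for a,b,z in(("pa","pb",.013),("ba","bb",.03)):
    cv2.line(im,*[tuple(int(x) for x in (proj(s,(*r[k],z))+.5)*3) for k in(a,b)],(0,0,255),1)
cv2.imwrite("pics/ov.png",im[480:900,750:1250])
E
```

```text
collet [0.3952 0.2417]
ring [0.431  0.0758]
plug [ 0.4455 -0.082 ]
block [ 0.4139 -0.2331]
pa [ 0.4491 -0.0249]
pb [ 0.4419 -0.1394]
ba [ 0.4185 -0.2158]
bb [ 0.4096 -0.2504]
plug len 0.11473882787808697 dir of gauging end -93.56590056606278
block dir -104.41654694640938
RACK [417.8 192.8] [ 0.5843 -0.2912] [[0.164, -84.582], [0.089, -178.27]] 
 [[0.621, -0.2078], [0.6365, -0.3709], [0.5475, -0.3736], [0.5324, -0.2127]]
  hole [405.5 192.9] [ 0.5824 -0.2508] [59.7 56.9] 26.6
  hole [429.3 191.4] [ 0.5899 -0.3289] [68.5 68.2] 71.6
RACK [301.7 186.1] [0.5941 0.0896] [[0.15, -86.428], [0.066, -176.619]] 
 [[0.6225, 0.1668], [0.6319, 0.0171], [0.5657, 0.0132], [0.5565, 0.1614]]
  hole [301.6 185.7] [0.5955 0.0898] [30.2 32.4] 45.0
  hole [286.7 185.3] [0.5954 0.1386] [37.4 31.8] 63.4
  hole [316.1 184.2] [0.6019 0.0425] [37.1 31.7] 80.5
RACK [241.2 186.2] [0.5896 0.2882] [[0.075, 0.456], [0.146, -92.866]] 
 [[0.5557, 0.3605], [0.6307, 0.3611], [0.6234, 0.215], [0.5486, 0.216]]
  hole [253.6 186.3] [0.5899 0.2476] [37.9 45. ] 0.0
  hole [240.5 185.4] [0.592  0.2908] [38.7 45.8] 0.0
  hole [228.3 184.6] [0.5934 0.3309] [23. 46.] 7.5
RACK [359.1 186.2] [ 0.5997 -0.0982] [[0.125, -1.272], [0.142, -91.093]] 
 [[0.5384, -0.0263], [0.6637, -0.0291], [0.661, -0.1714], [0.5359, -0.166]]
  hole [373.  187.1] [ 0.5974 -0.1438] [14.6 87. ] 1.2
```

View pics/ov.png

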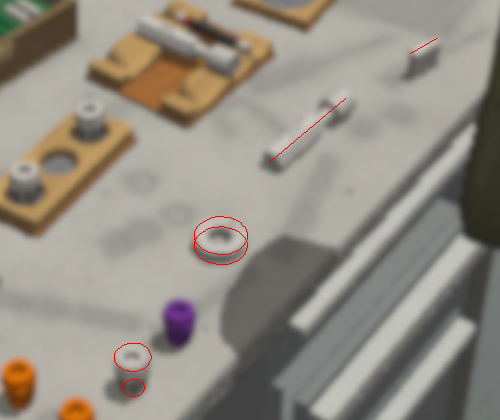

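Candidates for the collet in the top view: orange at (232,226) and (231,244), purple at (270,245), and steel at (250.5,244). The description calls for the steel one, and the enlarged crop confirms it: grey-white with a dark slot and hub. The rest fits too. The scene overlay of my estimates lies on the ring, plug, block and collet within about 2 mm.

First I'll turn the tool so the jaws open along world x, then travel.

```bash
python3 -m pendant '[[0,0,0,0,0,-0.235,-1],[0,0,0,0,0,-0.235,-1],[0,0,0,0,0,-0.235,-1],[0,0,0,0,0,-0.235,-1],[0,0,0,0,0,-0.235,-1],[0,0,0,0,0,-0.235,-1],[0,0,0,0,0,-0.235,-1],[0,0,0,0,0,-0.235,-1],[0,0,0,0,0,-0.235,-1],[0,0,0,0,0,-0.235,-1]]' 30
python3 -m pendant '[[0.28,0.18,0,0,0,0,-1],[0.28,0.18,0,0,0,0,-1],[0.28,0.18,0,0,0,0,-1],[0.28,0.18,0,0,0,0,-1],[0.28,0.18,0,0,0,0,-1],[0.28,0.18,0,0,0,0,-1],[0.28,0.18,0,0,0,0,-1],[0.28,0.18,0,0,0,0,-1],[0.28,0.18,0,0,0,0,-1],[0.28,0.18,0,0,0,0,-1]]'
cat > go.py <<'E'
import sys
from h import *
from scipy.spatial.transform import Rotation as Ro
def to(x,y,z,psi):
    o=ctrl.get_obs(); R=Ro.from_euler("xyz",o["eef_rot"]).as_matrix()
    d=R.T@(np.array([x,y,z])-o["ee_pos"])/.12
    T=Ro.from_euler("xyz",[np.pi,0,np.radians(psi)]).as_matrix()
    w=Ro.from_matrix(R.T@T).as_rotvec()/np.radians(30)
    print("t",round(o["time_s"],2),"pos",o["ee_pos"].round(4),"psi",np.degrees(o["eef_rot"]).round(2),"w",round(o["grip_width"],4),"F",o["force"].round(1))
    print("shift",d.round(3),"turn",w.round(3))
to(*map(float,sys.argv[1:]))
E
python3 go.py 0.395 0.242 0.25 90
```

```text
time_s: 1.23
ee_pos: [0.1823, -0.5189, 0.3026]
eef_rot: [-3.142, -0.0, 1.574]
force: [-0.6, 0.8, -0.4]
grip_width: 0.0941
time_s: 2.07
ee_pos: [0.3997, -0.1816, 0.3029]
eef_rot: [3.141, 0.0, 1.568]
force: [0.7, -0.4, -0.4]
grip_width: 0.0943
t 2.07 pos [ 0.3997 -0.1816  0.3029] psi [1.7997e+02 2.0000e-02 8.9840e+01] w 0.0943 F [ 0.7 -0.4 -0.4]
shift [ 3.53  -0.049  0.44 ] turn [ 0.001  0.001 -0.005]
```

```bash
python3 -m pendant '[[0.33,0,0.04,0,0,0,-1],[0.33,0,0.04,0,0,0,-1],[0.33,0,0.04,0,0,0,-1],[0.33,0,0.04,0,0,0,-1],[0.33,0,0.04,0,0,0,-1],[0.33,0,0.04,0,0,0,-1],[0.33,0,0.04,0,0,0,-1],[0.33,0,0.04,0,0,0,-1],[0.33,0,0.04,0,0,0,-1],[0.23,-0.05,0.04,0,0,0,-1]]'
python3 -m pendant '[[0,0,0,0,0,0,-1],[0,0,0,0,0,0,-1]]'
python3 go.py 0.395 0.242 0.150 90
python3 - <<'E'
from h import *
s=cam("scene");t=cam("top");crop(s,200,180,400,330,4,"a1.png");crop(t,200,200,330,290,6,"a2.png")
E
```

```text
time_s: 2.9
ee_pos: [0.3939, 0.2034, 0.2546]
eef_rot: [3.141, -0.001, 1.569]
force: [0.9, 0.2, -0.0]
grip_width: 0.094
time_s: 3.07
ee_pos: [0.3937, 0.2014, 0.2544]
eef_rot: [-3.141, 0.0, 1.571]
force: [0.2, -1.1, 1.3]
grip_width: 0.094
t 3.07 pos [0.3937 0.2014 0.2544] psi [-1.7996e+02  2.0000e-02  9.0010e+01] w 0.094 F [ 0.2 -1.1  1.3]
shift [0.338 0.012 0.87 ] turn [-0.001  0.001  0.   ]
```

View pics/a1.png

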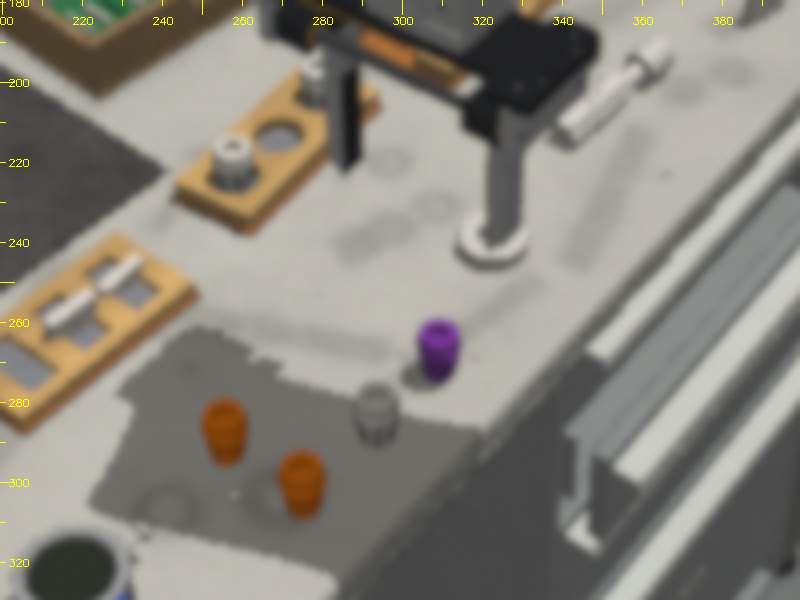

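View pics/a2.png

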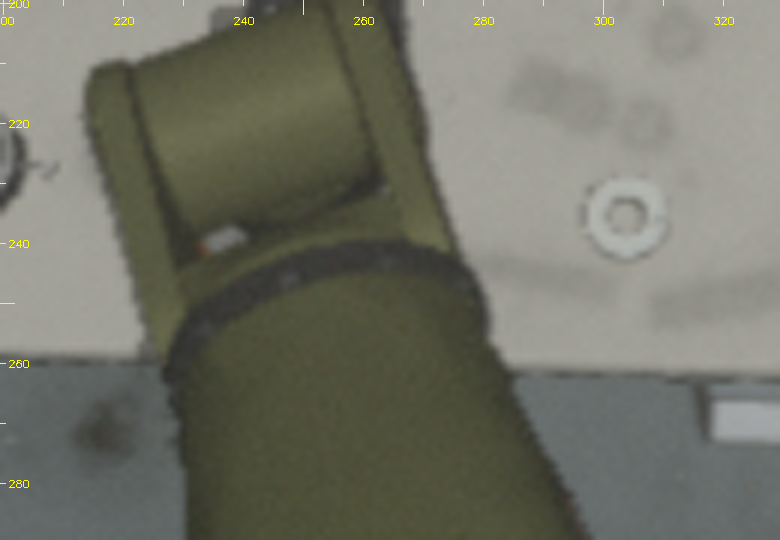

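The scene view shows the gripper at about (310,200), with the steel collet free at (293,277). Next I'll move above it and down.

```bash
python3 -m pendant '[[0.17,0,0,0,0,0,-1],[0.17,0.01,0,0,0,0,-1],[0,0,0.2,0,0,0,-1],[0,0,0.2,0,0,0,-1],[0,0,0.2,0,0,0,-1],[0,0,0.2,0,0,0,-1],[0,0,0.07,0,0,0,-1],[0,0,0,0,0,0,-1]]'
python3 go.py 0.395 0.242 0.113 90
python3 - <<'E'
from h import *
s=cam("scene");crop(s,220,200,370,320,5,"a3.png")
E
```

```text
time_s: 3.83
ee_pos: [0.3953, 0.2402, 0.1491]
eef_rot: [-3.139, 0.001, 1.567]
force: [-0.2, -0.1, -0.1]
grip_width: 0.0939
t 3.83 pos [0.3953 0.2402 0.1491] psi [-1.7985e+02  8.0000e-02  8.9760e+01] w 0.0939 F [-0.2 -0.1 -0.1]
shift [ 0.016 -0.002  0.301] turn [-0.005  0.003 -0.008]
```

View pics/a3.png

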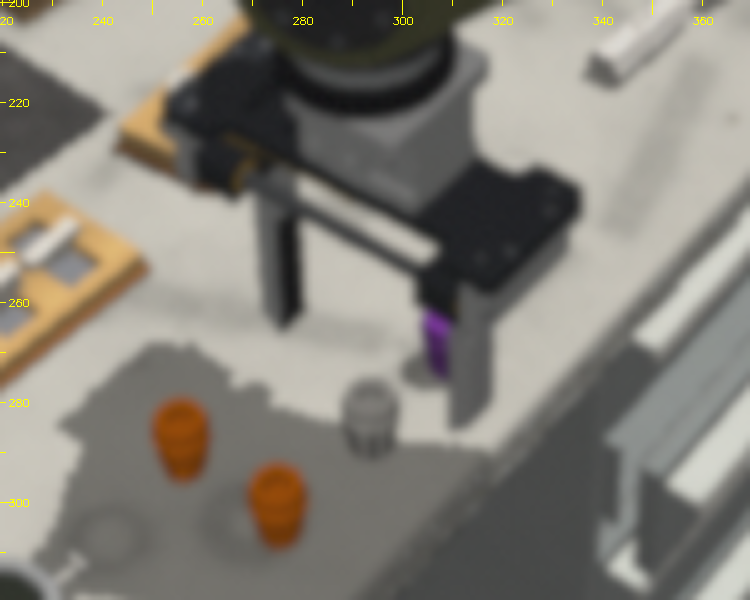

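```bash
python3 -m pendant '[[0.015,0,0.15,0,0,0,-1],[0,0,0.15,0,0,0,-1],[0,0,0,0,0,0,0],[0,0,0,0,0,0,0.5],[0,0,0,0,0,0,1],[0,0,0,0,0,0,1],[0,0,0,0,0,0,1],[0,0,0,0,0,0,1]]' 25
python3 go.py 0.395 0.242 0.113 90
python3 - <<'E'
from h import *
s=cam("scene");crop(s,220,200,370,320,5,"a4.png")
E
```

```text
time_s: 4.55
ee_pos: [0.3956, 0.2433, 0.115]
eef_rot: [3.141, -0.001, 1.568]
force: [0.2, -0.3, -1.2]
grip_width: 0.0573
t 4.55 pos [0.3956 0.2433 0.115 ] psi [ 1.7994e+02 -3.0000e-02  8.9850e+01] w 0.0573 F [ 0.2 -0.3 -1.2]
shift [-0.011 -0.005  0.016] turn [ 0.002 -0.001 -0.005]
```

View pics/a4.png

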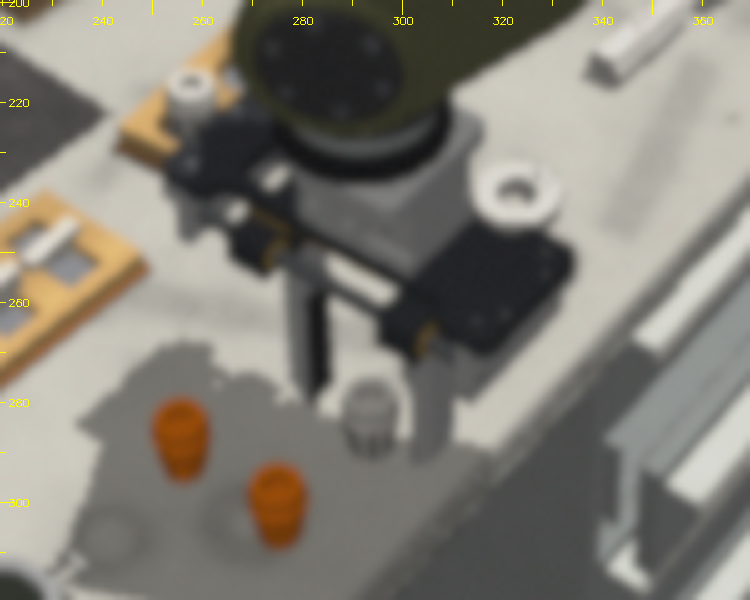

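The fingertips at (312,278) and (325,290) straddle the collet at (294,283) and are still closing. The fingers are slow, so I'll keep closing.

```bash
python3 -m pendant '[[0,0,0.01,0,0,0,1],[0,0,0,0,0,0,1],[0,0,0,0,0,0,1],[0,0,0,0,0,0,1],[0,0,0,0,0,0,1],[0,0,0,0,0,0,1],[0,0,0,0,0,0,1],[0,0,0,0,0,0,1],[0,0,0,0,0,0,1],[0,0,0,0,0,0,1]]' 25
python3 go.py 0.395 0.242 0.113 90
python3 - <<'E'
from h import *
s=cam("scene");crop(s,220,200,370,320,5,"a5.png")
E
```

```text
time_s: 5.43
ee_pos: [0.3954, 0.2432, 0.113]
eef_rot: [-3.142, 0.0, 1.568]
force: [0.0, -0.6, 0.4]
grip_width: 0.0255
t 5.43 pos [0.3954 0.2432 0.113 ] psi [-180.      0.     89.86] w 0.0255 F [ 0.  -0.6  0.4]
shift [-0.01  -0.003  0.   ] turn [-0.     0.    -0.005]
```

View pics/a5.png

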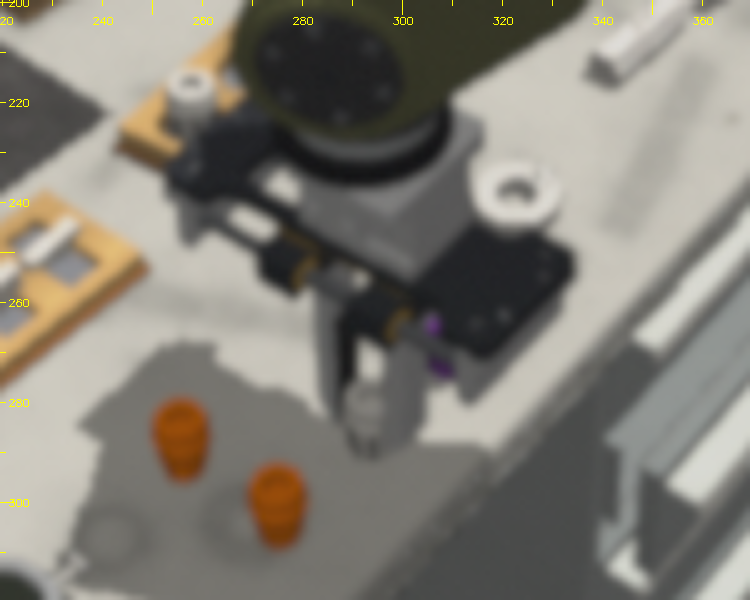

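```bash
python3 -m pendant '[[0,0,0,0,0,0,1],[0,0,0,0,0,0,1],[0,0,0,0,0,0,1],[0,0,-0.1,0,0,0,1],[0,0,-0.2,0,0,0,1],[0,0,-0.2,0,0,0,1],[0,0,0,0,0,0,1]]' 25
python3 go.py 0.594 0.0897 0.175 90
python3 - <<'E'
from h import *
s=cam("scene");crop(s,220,170,370,290,5,"a6.png")
E
```

```text
time_s: 6.07
ee_pos: [0.3966, 0.2438, 0.1768]
eef_rot: [3.137, -0.003, 1.568]
force: [0.6, 2.0, 0.2]
grip_width: 0.0256
t 6.07 pos [0.3966 0.2438 0.1768] psi [ 1.7971e+02 -1.5000e-01  8.9850e+01] w 0.0256 F [0.6 2.  0.2]
shift [-1.28   1.648  0.02 ] turn [ 0.01  -0.005 -0.005]
```

View pics/a6.png

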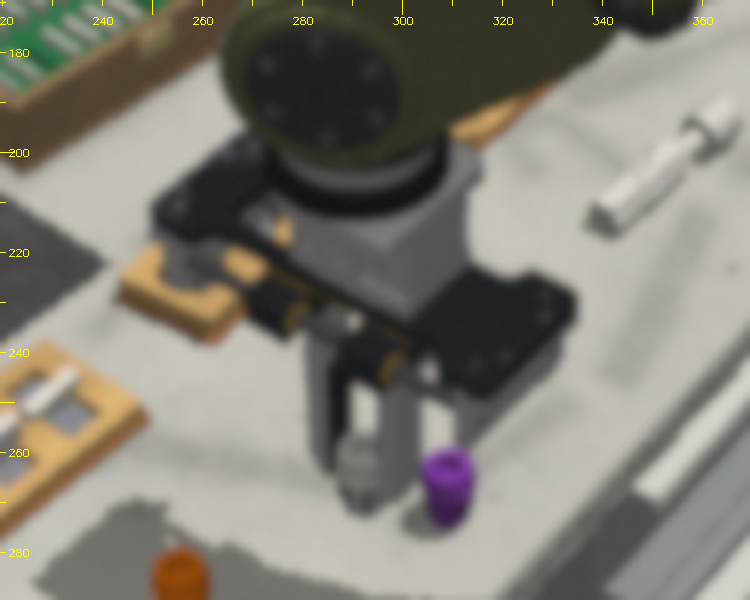

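```bash
python3 - <<'E'
from h import *
s=cam("scene");o=ctrl.get_obs();x,y,z=o["ee_pos"]
im=cv2.resize(s["bgr"][170:290,220:370],None,fx=5,fy=5,interpolation=cv2.INTER_CUBIC)
def P(p): return tuple(int(v) for v in ((proj(s,p)-[220,170])+.5)*5)
a=np.linspace(0,6.28,40)
for zz,r in((z-.0772,.014),(z-.1132,.0085)):
    cv2.polylines(im,[np.array([P((x+r*np.cos(t),y+r*np.sin(t),zz)) for t in a])],True,(0,0,255),1)
for sx in(-1,1):
    q=[(x+sx*.0128,y+dy,z-dz) for dy,dz in((-.008,.0972),(.008,.0972),(.008,.06),(-.008,.06))]
    cv2.polylines(im,[np.array([P(k) for k in q])],True,(0,255,0),1)
cv2.imwrite("pics/a7.png",im[200:,150:600])
E
```

```text
(no output)
```

View pics/a7.png

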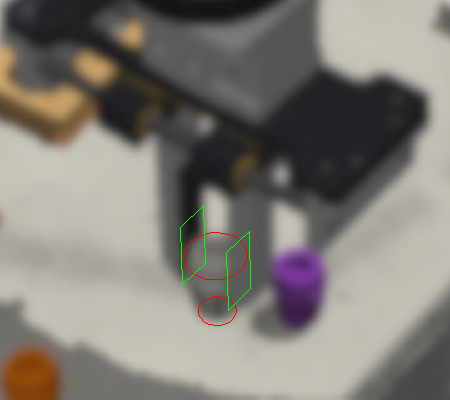

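```bash
python3 -m pendant '[[-0.18,0.235,0,0,0,0,1],[-0.18,0.235,0,0,0,0,1],[-0.18,0.235,0,0,0,0,1],[-0.18,0.235,0,0,0,0,1],[-0.18,0.235,0,0,0,0,1],[-0.18,0.235,0,0,0,0,1],[-0.18,0.235,0,0,0,0,1],[-0.02,0,0,0,0,0,1],[0,0,0,0,0,0,1]]' 25
python3 go.py 0.594 0.0897 0.122 90
python3 - <<'E'
from h import *
s=cam("scene");crop(s,210,140,340,245,6,"a8.png")
E
```

```text
time_s: 6.92
ee_pos: [0.5926, 0.0876, 0.1709]
eef_rot: [-3.139, 0.0, 1.566]
force: [-1.0, 0.6, -1.0]
grip_width: 0.0255
t 6.92 pos [0.5926 0.0876 0.1709] psi [-1.7985e+02  1.0000e-02  8.9720e+01] w 0.0255 F [-1.   0.6 -1. ]
shift [0.018 0.013 0.408] turn [-0.005  0.    -0.009]
```

View pics/a8.png

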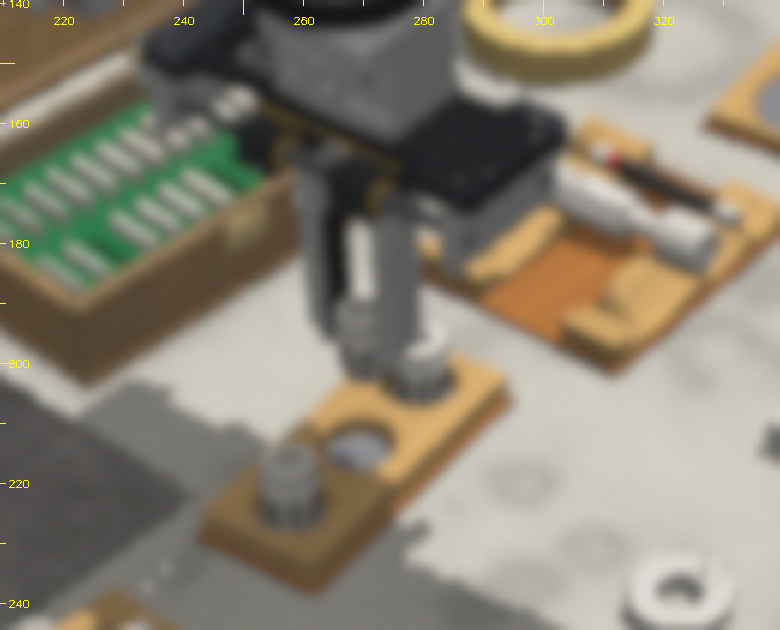

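The collet hangs straight above the empty bore at (269,212), with seated neighbours on either side. Lowering now.

```bash
python3 -m pendant '[[0.018,0.013,0.1,0,0,0,1],[0,0,0.12,0,0,0,1],[0,0,0.12,0,0,0,1],[0,0,0.07,0,0,0,1],[0,0,0,0,0,0,1]]' 25
python3 go.py 0.594 0.0897 0.121 90
python3 - <<'E'
from h import *
s=cam("scene");crop(s,210,140,340,245,6,"a9.png")
E
```

```text
time_s: 7.38
ee_pos: [0.5926, 0.092, 0.1213]
eef_rot: [-3.138, 0.0, 1.569]
force: [0.1, 0.0, -1.0]
grip_width: 0.0253
t 7.38 pos [0.5926 0.092  0.1213] psi [-1.7978e+02  2.0000e-02  8.9920e+01] w 0.0253 F [ 0.1  0.  -1. ]
shift [-0.019  0.011  0.003] turn [-0.007  0.001 -0.003]
```

View pics/a9.png

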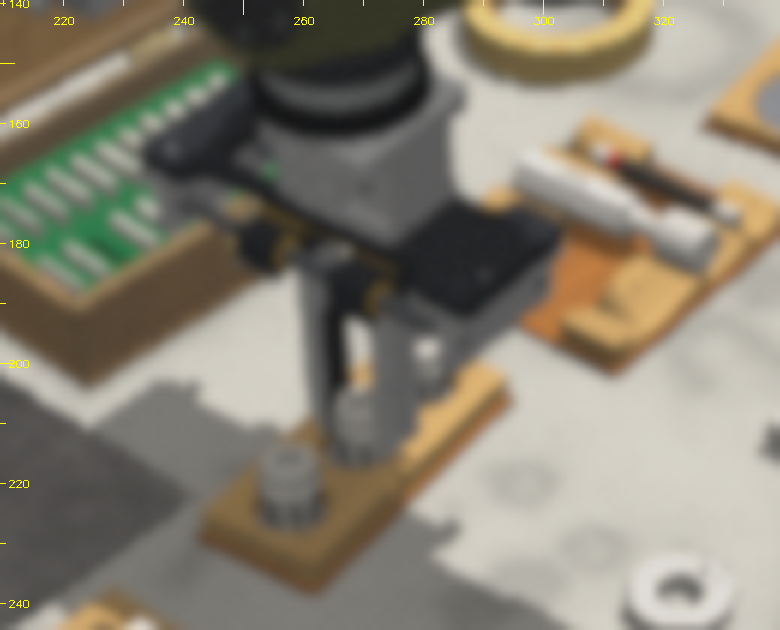

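```bash
python3 -m pendant '[[0,0,0.005,0,0,0,0.3],[0,0,0,0,0,0,0.2],[0,0,0,0,0,0,-0.2],[0,0,0,0,0,0,-0.2],[0,0,0,0,0,0,-0.2],[0,0,0,0,0,0,-0.2],[0,0,0,0,0,0,-0.2],[0,0,0,0,0,0,-0.2]]' 25
python3 -m pendant '[[0,0,-0.1,0,0,0,-0.2],[0,0,-0.2,0,0,0,-0.2],[0,0,-0.3,0,0,0,-0.2],[0,0,-0.3,0,0,0,-0.3],[0,0,-0.1,0,0,0,-0.4],[0,0,0,0,0,0,-0.4]]' 25
python3 go.py 0.431 0.0758 0.20 90
python3 - <<'E'
from h import *
s=cam("scene");crop(s,210,140,340,245,6,"b1.png")
E
```

```text
time_s: 8.1
ee_pos: [0.594, 0.0912, 0.1233]
eef_rot: [3.141, 0.0, 1.568]
force: [0.1, -0.1, -0.4]
grip_width: 0.0563
time_s: 8.6
ee_pos: [0.5948, 0.0913, 0.2478]
eef_rot: [3.135, -0.001, 1.568]
force: [-0.3, 0.0, -1.0]
grip_width: 0.0653
t 8.6 pos [0.5948 0.0913 0.2478] psi [ 1.7961e+02 -4.0000e-02  8.9860e+01] w 0.0653 F [-0.3  0.  -1. ]
shift [-0.133 -1.367  0.389] turn [ 0.013 -0.001 -0.005]
```

View pics/b1.png

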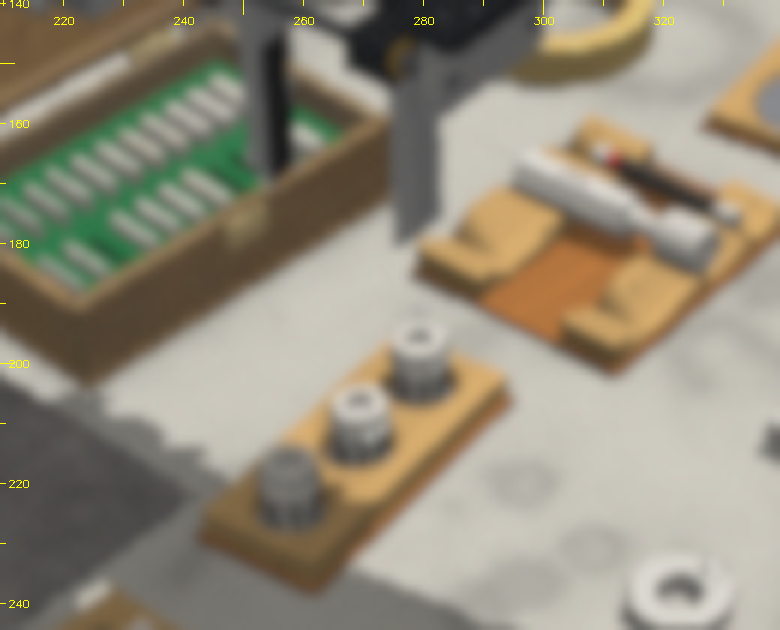

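The collet stands in the middle bore at (270,211), upright and level with its neighbours. Next is the ring.

```bash
python3 -m pendant '[[-0.02,-0.22,0,0,0,0,-0.5],[-0.02,-0.23,0,0,0,0,-0.5],[-0.02,-0.23,0,0,0,0,-0.5],[-0.02,-0.23,0,0,0,0,-0.5],[-0.02,-0.23,0,0,0,0,-0.5],[-0.033,-0.23,0,0,0,0,-0.5],[0,0,0.2,0,0,0,-0.5],[0,0,0.3,0,0,0,-0.5],[0,0,0.3,0,0,0,-0.5],[0,0,0,0,0,0,-0.5]]' 30
python3 go.py 0.431 0.0758 0.102 90
python3 - <<'E'
from h import *
s=cam("scene");crop(s,260,160,390,265,6,"b2.png")
E
```

```text
time_s: 9.48
ee_pos: [0.4264, 0.0753, 0.1413]
eef_rot: [-3.131, 0.001, 1.568]
force: [-1.5, -0.1, -1.8]
grip_width: 0.0706
t 9.48 pos [0.4264 0.0753 0.1413] psi [-1.7938e+02  6.0000e-02  8.9850e+01] w 0.0706 F [-1.5 -0.1 -1.8]
shift [0.005 0.042 0.327] turn [-0.021  0.002 -0.005]
```

View pics/b2.png

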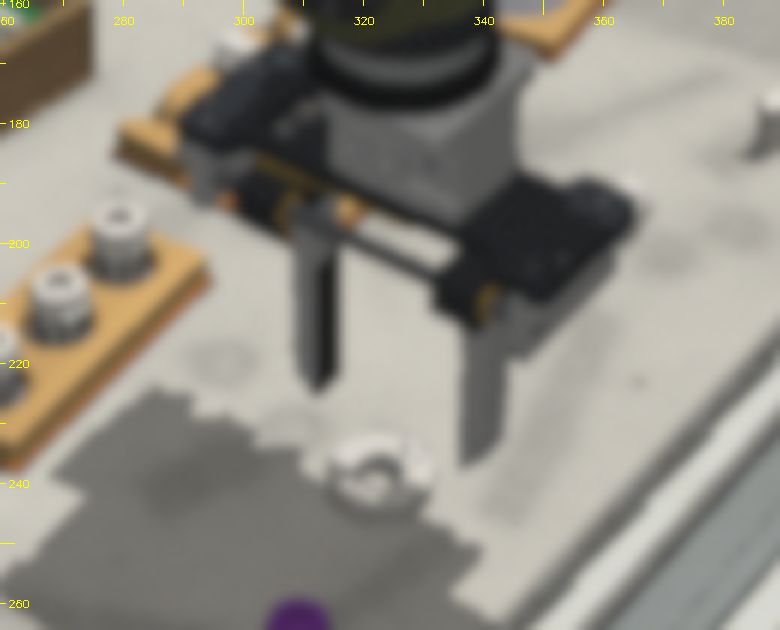

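```bash
python3 -m pendant '[[0,0.04,0.16,0,0,0,-0.5],[0,0,0.17,0,0,0,-0.5],[0,0,0,0,0,0,0],[0,0,0,0,0,0,0.3],[0,0,0,0,0,0,0.3],[0,0,0,0,0,0,0.3],[0,0,0,0,0,0,0.3],[0,0,0,0,0,0,0.3],[0,0,0,0,0,0,0.3]]' 35
python3 go.py 0.431 0.0758 0.102 90
```

```text
time_s: 10.28
ee_pos: [0.4339, 0.0757, 0.1095]
eef_rot: [-3.14, 0.0, 1.568]
force: [-17.9, -0.7, 32.4]
grip_width: 0.0359
t 10.28 pos [0.4339 0.0757 0.1095] psi [-179.92    0.     89.86] w 0.0359 F [-17.9  -0.7  32.4]
shift [ 0.001 -0.024  0.062] turn [-0.003  0.    -0.005]
```

The wrist reads 32 N upward and the tool stands 7 mm high, so a fingertip is probably on the ring. I'll look, then back off.

```bash
python3 -m pendant '[[0,0,-0.1,0,0,0,0.3],[0,0,-0.25,0,0,0,-0.4]]' 35; python3 - <<'E'
from h import *
s=cam("scene");crop(s,260,160,390,265,6,"b3.png")
E
```

```text
time_s: 10.45
ee_pos: [0.4332, 0.0755, 0.1485]
eef_rot: [-3.137, 0.0, 1.568]
force: [0.5, -0.7, -0.1]
grip_width: 0.0371
```

View pics/b3.png

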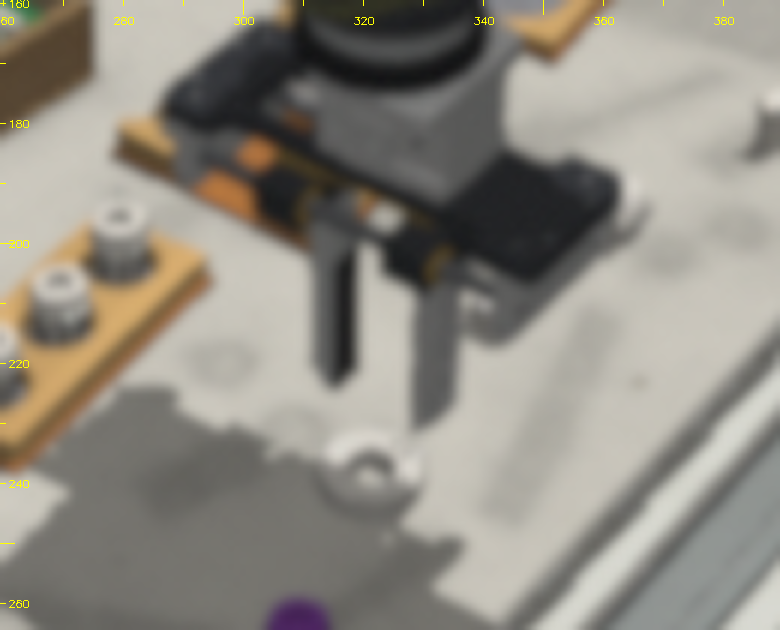

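```bash
python3 -m pendant '[[0,0,-0.3,0,0,0,-0.5],[0,-0.25,-0.2,0,0,0,-0.5],[0,-0.1,-0.3,0,0,0,-0.5],[0,0,0,0,0,0,-0.5]]' 20; python3 - <<'E'
from h import *
s=cam("scene")
a=proj(s,(.431,.0758,.012));print(a,plane(s,a+[-1.6,-1.2],.012))
t=cam("top");g=t["bgr"].astype(float)
for c in (s,t): c["bgr"]=np.clip((c["bgr"].astype(float)-60)*255/140,0,255).astype(np.uint8)
crop(s,300,220,345,260,14,"b4.png");crop(t,285,215,330,255,14,"b5.png")
E
```

```text
time_s: 10.83
ee_pos: [0.3921, 0.076, 0.2517]
eef_rot: [3.133, -0.001, 1.569]
force: [0.2, -0.8, 1.3]
grip_width: 0.0673
[323.13450756 237.9575985 ] [0.4367757  0.07470129]
```

View pics/b4.png

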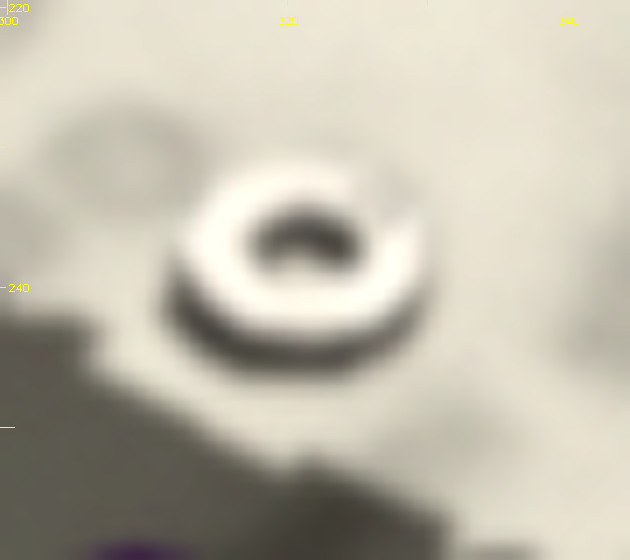

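View pics/b5.png

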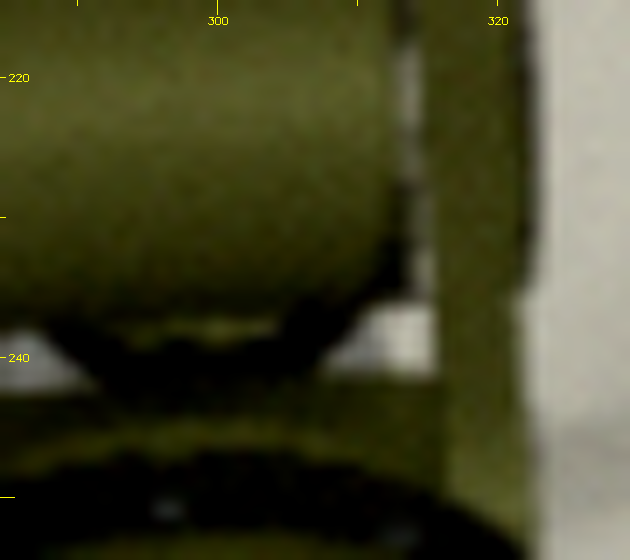

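```bash
python3 - <<'E'
from h import *
s=cam("scene")
g=cv2.resize(s["bgr"],None,fx=4,fy=4,interpolation=cv2.INTER_CUBIC);v=cv2.cvtColor(g,cv2.COLOR_BGR2GRAY)[220*4:256*4,306*4:340*4]
print(np.percentile(v,[5,50,95]))
for th in(182,188,194):
    m=(v>th).astype(np.uint8);cs,_=cv2.findContours(m,cv2.RETR_EXTERNAL,cv2.CHAIN_APPROX_NONE);c=max(cs,key=cv2.contourArea)
    e=cv2.fitEllipse(cv2.convexHull(c));p=(np.array(e[0])+.5)/4-.5+[306,220]
    print(th,p,np.array(e[1])/4,plane(s,p,.0115))
E
python3 go.py 0.435 0.076 0.14 90
```

```text
[109. 181. 192.]
t 10.98 pos [0.3924 0.0758 0.246 ] psi [ 1.7991e+02 -1.0000e-02  8.9860e+01] w 0.0706 F [-0.3 -0.2 -0.4]
shift [0.003 0.354 0.884] turn [ 0.003 -0.    -0.005]Traceback (most recent call last):
  File "<stdin>", line 7, in <module>
cv2.error: OpenCV(4.12.0) /io/opencv/modules/imgproc/src/shapedescr.cpp:361: error: (-201:Incorrect size of input array) There should be at least 5 points to fit the ellipse in function 'fitEllipseNoDirect'
```

```bash
python3 - <<'E'
from h import *
s=cam("scene")
for p in((321.1,237.1),(321.1,237.5)): print(plane(s,p,.0115), plane(s,p,.012))
g=cv2.resize(s["bgr"],None,fx=4,fy=4,interpolation=cv2.INTER_CUBIC);v=cv2.cvtColor(g,cv2.COLOR_BGR2GRAY)[220*4:252*4,308*4:340*4]
for th in(186,188,190):
    m=(v>th).astype(np.uint8);cs,_=cv2.findContours(m,cv2.RETR_EXTERNAL,cv2.CHAIN_APPROX_NONE)
    if not cs: continue
    c=max(cs,key=cv2.contourArea)
    if len(c)<20: continue
    e=cv2.fitEllipse(cv2.convexHull(c));p=(np.array(e[0])+.5)/4-.5+[308,220]
    print(th,p,np.array(e[1])/4,plane(s,p,.012))
E
```

```text
[0.43723432 0.07594376] [0.4369443  0.07635879]
[0.4363949  0.07711302] [0.43610533 0.07752741]
186 [326.97896194 222.32569742] [14.38523102 22.70851135] [0.45656442 0.02262222]
188 [321.22254944 236.75461197] [11.32762432 16.06531525] [0.43741944 0.07516323]
190 [321.23276997 236.87938309] [11.17705059 15.75841904] [0.4371364  0.07551313]
```

```bash
python3 -m pendant '[[0,0.18,0,0,0,0,-0.6],[0,0.19,0,0,0,0,-0.6],[0,0,0.25,0,0,0,-0.6],[0,0,0.25,0,0,0,-0.6],[0,0,0.25,0,0,0,-0.6],[0,0,0.2,0,0,0,-0.6],[0,0,0.15,0,0,0,-0.6],[0,0,0.12,0,0,0,-0.6],[0,0,0,0,0,0,-0.6],[0,0,0,0,0,0,-0.6]]' 20; python3 go.py 0.437 0.076 0.0992 90;  python3 - <<'E'
from h import *
s=cam("scene");crop(s,260,160,390,265,6,"b6.png")
E
```

```text
time_s: 11.87
ee_pos: [0.4363, 0.0756, 0.0978]
eef_rot: [-3.138, 0.0, 1.568]
force: [-0.1, -0.1, 0.2]
grip_width: 0.0755
t 11.87 pos [0.4363 0.0756 0.0978] psi [-1.7982e+02  2.0000e-02  8.9850e+01] w 0.0755 F [-0.1 -0.1  0.2]
shift [ 0.004  0.006 -0.012] turn [-0.006  0.001 -0.005]
```

View pics/b6.png

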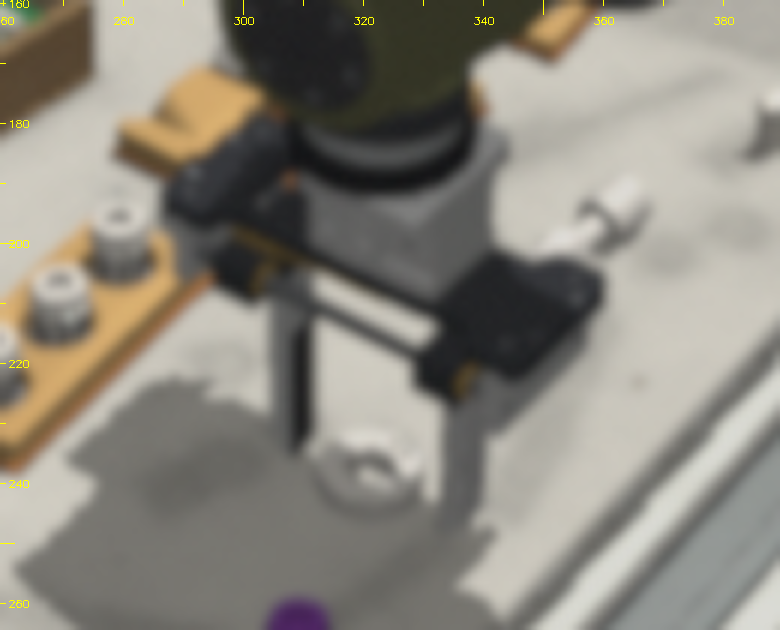

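The fingertips at (308,235) and (338,248) straddle the ring at (321,238), at bench height. Closing gently.

```bash
python3 -m pendant '[[0.004,0.006,-0.012,0,0,0,-0.4],[0,0,0,0,0,0,-0.2],[0,0,0,0,0,0,0.2],[0,0,0,0,0,0,0.2],[0,0,0,0,0,0,0.2],[0,0,0,0,0,0,0.2],[0,0,0,0,0,0,0.2],[0,0,0,0,0,0,0.2],[0,0,0,0,0,0,0.2]]' 15; python3 go.py 0.437 0.076 0.0992 90
```

```text
time_s: 12.67
ee_pos: [0.4374, 0.0761, 0.1006]
eef_rot: [-3.141, -0.0, 1.568]
force: [0.7, 0.4, -1.8]
grip_width: 0.0433
t 12.67 pos [0.4374 0.0761 0.1006] psi [-179.99   -0.     89.85] w 0.0433 F [ 0.7  0.4 -1.8]
shift [-0.001 -0.003  0.012] turn [-0.    -0.    -0.005]
```

```bash
python3 -m pendant '[[0,0,0,0,0,0,0.4],[0,0,0,0,0,0,0.4],[0,0,0,0,0,0,0.4],[0,0,-0.05,0,0,0,0.4],[0,0,-0.15,0,0,0,0.4],[0,0,-0.25,0,0,0,0.4],[0,0,-0.25,0,0,0,0.4],[0,0,0,0,0,0,0.4]]' 25; python3 go.py 0.5824 -0.2508 0.18 90;  python3 - <<'E'
from h import *
s=cam("scene");crop(s,260,140,390,245,6,"b7.png")
E
```

```text
time_s: 13.33
ee_pos: [0.4391, 0.0763, 0.1899]
eef_rot: [3.134, -0.001, 1.568]
force: [0.1, 0.2, -0.6]
grip_width: 0.0432
t 13.33 pos [0.4391 0.0763 0.1899] psi [ 1.7956e+02 -4.0000e-02  8.9860e+01] w 0.0432 F [ 0.1  0.2 -0.6]
shift [-2.723  1.2    0.089] turn [ 0.015 -0.001 -0.005]
```

View pics/b7.png

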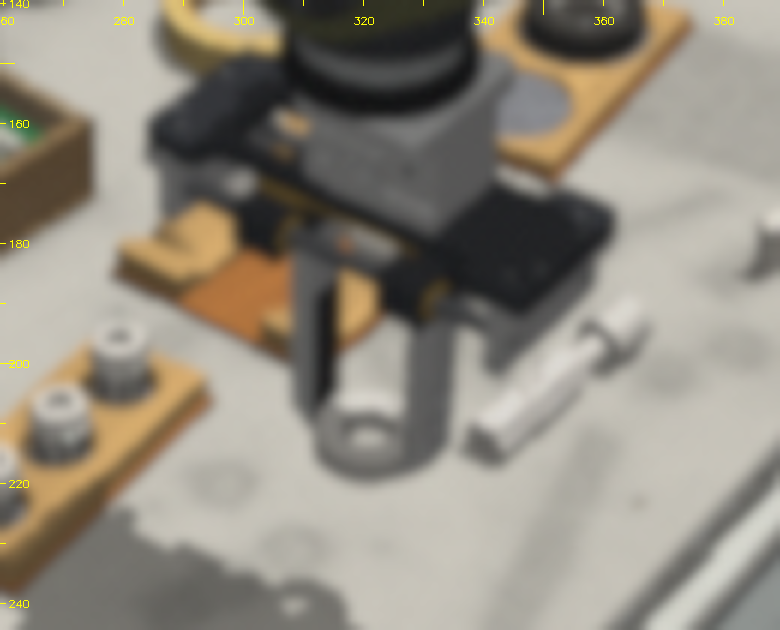

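The ring hangs level between the pads at (321,213). Carrying it over the tray.

```bash
python3 -m pendant '[[-0.2,0.09,0,0,0,0,0.4],[-0.28,0.12,0,0,0,0,0.4],[-0.28,0.125,0,0,0,0,0.4],[-0.28,0.125,0,0,0,0,0.4],[-0.28,0.125,0,0,0,0,0.4],[-0.28,0.125,0,0,0,0,0.4],[-0.28,0.125,0,0,0,0,0.4],[-0.28,0.125,0,0,0,0,0.4],[-0.28,0.12,0,0,0,0,0.4],[-0.28,0.12,0,0,0,0,0.4]]' 25; python3 -m pendant '[[0,0,0,0,0,0,0.4],[0,0,0,0,0,0,0.4]]';  python3 go.py 0.5824 -0.2508 0.13 90;  python3 - <<'E'
from h import *
s=cam("scene");crop(s,290,80,420,185,6,"b8.png")
E
```

```text
time_s: 14.22
ee_pos: [0.5807, -0.2523, 0.1832]
eef_rot: [-3.14, -0.001, 1.568]
force: [0.5, 0.1, -0.6]
grip_width: 0.0431
time_s: 14.38
ee_pos: [0.5802, -0.2518, 0.1827]
eef_rot: [-3.139, -0.001, 1.566]
force: [-0.3, 0.2, -2.1]
grip_width: 0.0427
t 14.38 pos [ 0.5802 -0.2518  0.1827] psi [-1.7988e+02 -6.0000e-02  8.9730e+01] w 0.0427 F [-0.3  0.2 -2.1]
shift [0.008 0.019 0.439] turn [-0.004 -0.002 -0.009]
```

View pics/b8.png

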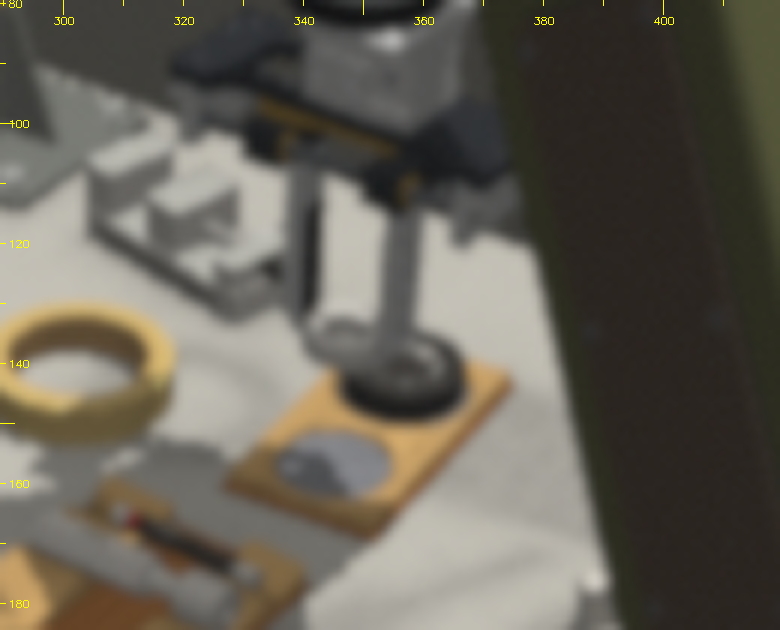

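```bash
python3 - <<'E'
from h import *
s=cam("scene");print(plane(s,(345.2,156.5),.012),proj(s,(.5824,-.2508,.012)))
E
python3 -m pendant '[[0.008,0.019,0.1,0,0,0,0.4],[0,0,0.15,0,0,0,0.4],[0,0,0.15,0,0,0,0.4],[0,0,0.1,0,0,0,0.4],[0,0,0.06,0,0,0,0.4],[0,0,0,0,0,0,0.4],[0,0,0,0,0,0,0.4]]' 25; python3 go.py 0.5824 -0.2508 0.111 90;  python3 - <<'E'
from h import *
s=cam("scene");crop(s,290,80,420,185,6,"b9.png")
E
```

```text
[ 0.58142783 -0.25119649] [344.86321812 156.44962004]
time_s: 15.07
ee_pos: [0.5831, -0.2494, 0.1177]
eef_rot: [3.142, 0.0, 1.569]
force: [-0.4, 0.1, -1.2]
grip_width: 0.043
t 15.07 pos [ 0.5831 -0.2494  0.1177] psi [180.     0.    89.88] w 0.043 F [-0.4  0.1 -1.2]
shift [-0.012 -0.006  0.056] turn [ 0.     0.    -0.004]
```

View pics/b9.png

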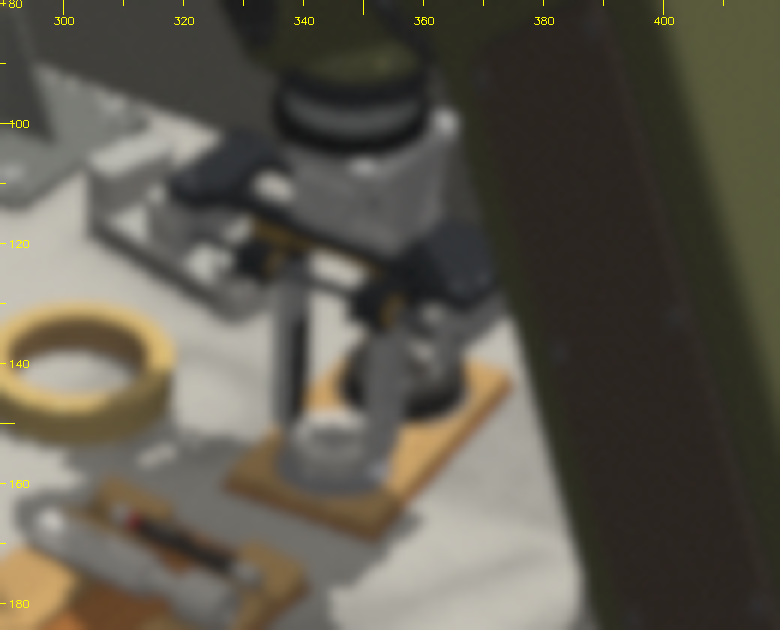

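```bash
python3 -m pendant '[[-0.01,0,0.055,0,0,0,0.4],[0,0,0,0,0,0,0.4],[0,0,0,0,0,0,0.4]]' 25; python3 -m pendant '[[0,0,0,0,0,0,0],[0,0,0,0,0,0,-0.1],[0,0,0,0,0,0,-0.4],[0,0,0,0,0,0,-0.4],[0,0,0,0,0,0,-0.4],[0,0,0,0,0,0,-0.4]]'; python3 -m pendant '[[0,0,-0.1,0,0,0,-0.4],[0,0,-0.2,0,0,0,-0.4],[0,0,-0.3,0,0,0,-0.4],[0,0,-0.3,0,0,0,-0.4],[0,0,-0.1,0,0,0,-0.4],[0,-0.1,0,0,0,0,-0.4]]';  python3 - <<'E'
from h import *
s=cam("scene");crop(s,290,80,420,185,6,"b10.png")
E
```

```text
time_s: 15.37
ee_pos: [0.5829, -0.251, 0.1109]
eef_rot: [-3.142, -0.0, 1.568]
force: [0.3, 0.7, -2.0]
grip_width: 0.0432
time_s: 15.87
ee_pos: [0.583, -0.2509, 0.111]
eef_rot: [3.141, 0.0, 1.568]
force: [-0.2, -0.3, -0.6]
grip_width: 0.0658
time_s: 16.37
ee_pos: [0.5725, -0.2511, 0.2359]
eef_rot: [3.135, 0.003, 1.569]
force: [-0.8, -0.3, -0.4]
grip_width: 0.0662
```

View pics/b10.png

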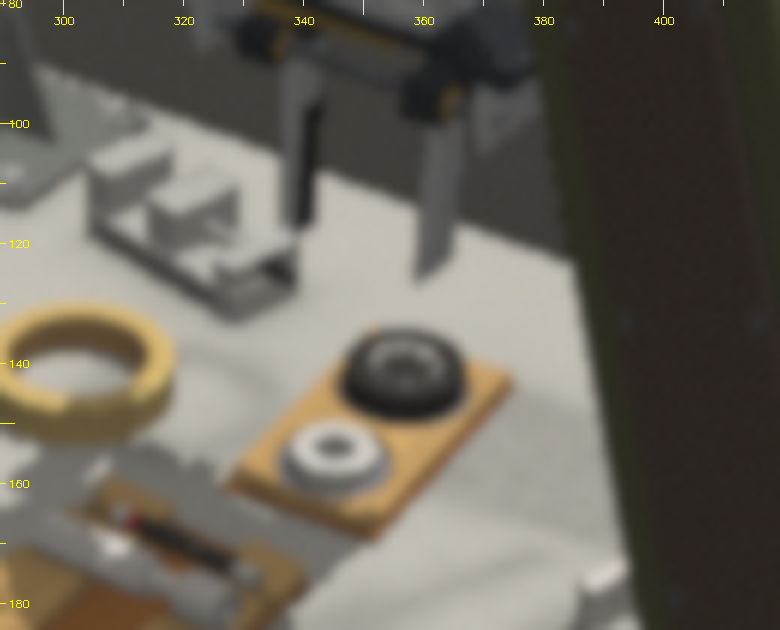

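The ring lies flat within its recess at (335,156). Next is the block: move over it, then turn to its long axis.

```bash
python3 -m pendant '[[0.02,-0.2,0,0,0,0,-0.3],[0.03,-0.28,0,0,0,0,-0.3],[0.03,-0.28,0,0,0,0,-0.3],[0.03,-0.28,0,0,0,0,-0.3],[0.03,-0.28,0,0,0,0,-0.3],[0,0,0,0,0,-0.23,-0.3],[0,0,0,0,0,-0.23,-0.3],[0,0,0,0,0,-0.23,-0.3],[0,0,0,0,0,-0.23,-0.3],[0,0,0,0,0,-0.23,-0.3]]'; python3 -m pendant '[[0,0,0,0,0,-0.23,-0.3],[0,0,0,0,0,-0.23,-0.3],[0,0,0,0,0,-0.23,-0.3],[0,0,0,0,0,-0.23,-0.3],[0,0,0,0,0,-0.23,-0.3],[0,0,0,0,0,-0.23,-0.3],[0,0,0,0,0,0,-0.3]]'; python3 go.py 0.4139 -0.2331 0.145 165.6
```

```text
time_s: 17.25
ee_pos: [0.4125, -0.2336, 0.2309]
eef_rot: [-3.141, -0.0, 2.176]
force: [-0.2, -0.1, 1.0]
grip_width: 0.0611
time_s: 17.83
ee_pos: [0.4125, -0.2336, 0.2309]
eef_rot: [3.141, -0.0, 2.899]
force: [-0.1, -0.3, -0.3]
grip_width: 0.0614
t 17.83 pos [ 0.4125 -0.2336  0.2309] psi [ 1.7999e+02 -3.0000e-02  1.6609e+02] w 0.0614 F [-0.1 -0.3 -0.3]
shift [-0.01   0.007  0.715] turn [ 0.    -0.001  0.016]
```

```bash
python3 -m pendant '[[-0.01,0.007,0.2,0,0,0.016,-0.3],[0,0,0.25,0,0,0,-0.3],[0,0,0.2,0,0,0,-0.3],[0,0,0.065,0,0,0,-0.3],[0,0,0,0,0,0,-0.3],[0,0,0,0,0,0,-0.3]]'; python3 go.py 0.4139 -0.2331 0.109 165.6;python3 - <<'E'
from h import *
s=cam("scene");t=cam("top");crop(s,330,110,440,200,7,"c1.png");crop(t,370,200,450,270,8,"c2.png")
E
```

```text
time_s: 18.33
ee_pos: [0.4142, -0.2333, 0.1458]
eef_rot: [-3.142, 0.0, 2.883]
force: [0.1, 0.4, 0.5]
grip_width: 0.0611
t 18.33 pos [ 0.4142 -0.2333  0.1458] psi [-1.8000e+02  1.0000e-02  1.6517e+02] w 0.0611 F [0.1 0.4 0.5]
shift [0.003 0.001 0.307] turn [-0.     0.    -0.014]
```

View pics/c1.png

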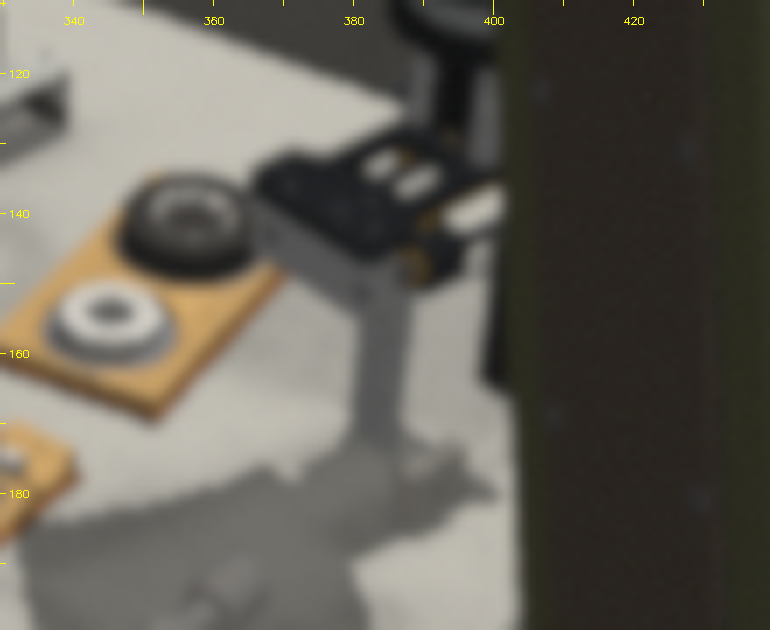

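View pics/c2.png

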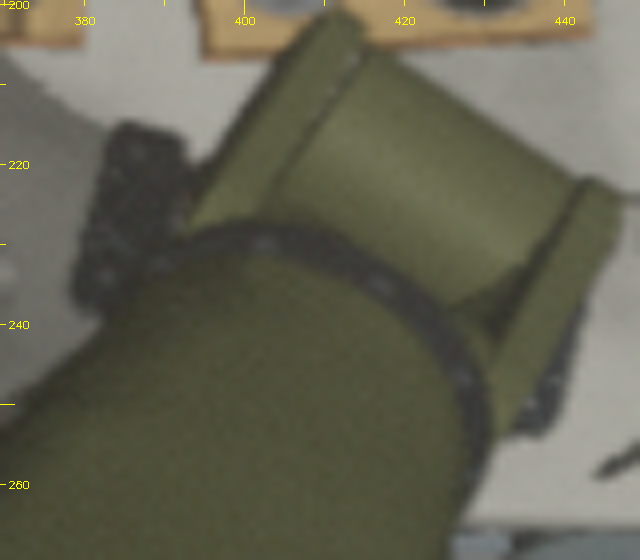

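The block at scene (390,178) lies in shadow below and between the fingers, and the oiler is well clear. Descend.

```bash
python3 -m pendant '[[0,0,0.15,0,0,-0.014,-0.3],[0,0,0.15,0,0,0,-0.3],[0,0,0,0,0,0,-0.3],[0,0,0,0,0,0,-0.3]]' 20; python3 go.py 0.4139 -0.2331 0.109 165.6; python3 -m pendant '[[0,0,0,0,0,0,-0.1],[0,0,0,0,0,0,0.1],[0,0,0,0,0,0,0.4],[0,0,0,0,0,0,0.4],[0,0,0,0,0,0,0.4],[0,0,0,0,0,0,0.4],[0,0,0,0,0,0,0.4]]' 20; python3 go.py 0.4139 -0.2331 0.109 165.6
```

```text
time_s: 18.77
ee_pos: [0.4141, -0.2332, 0.1098]
eef_rot: [3.142, 0.0, 2.891]
force: [0.7, 0.1, -0.7]
grip_width: 0.0609
t 18.77 pos [ 0.4141 -0.2332  0.1098] psi [180.     0.   165.67] w 0.0609 F [ 0.7  0.1 -0.7]
shift [0.002 0.001 0.007] turn [0.    0.    0.002]
time_s: 19.35
ee_pos: [0.4142, -0.2332, 0.1096]
eef_rot: [-3.141, 0.001, 2.892]
force: [-0.9, 1.0, 6.0]
grip_width: 0.0354
t 19.35 pos [ 0.4142 -0.2332  0.1096] psi [-1.7999e+02  4.0000e-02  1.6570e+02] w 0.0354 F [-0.9  1.   6. ]
shift [0.002 0.001 0.005] turn [-0.     0.001  0.003]
```

```bash
python3 -m pendant '[[0,0,0,0,0,0,0.6],[0,0,0,0,0,0,0.6],[0,0,0,0,0,0,0.6]]' 25; python3 -m pendant '[[0,0,-0.05,0,0,0,0.6],[0,0,-0.15,0,0,0,0.6],[0,0,-0.25,0,0,0,0.6],[0,0,-0.2,0,0,0,0.6],[0,0,0,0,0,0,0.6]]' 25; python3 go.py 0.5934 0.3309 0.2 87.5;python3 - <<'E'
from h import *
s=cam("scene");crop(s,330,80,440,170,7,"c3.png")
E
```

```text
time_s: 19.6
ee_pos: [0.4141, -0.2332, 0.1096]
eef_rot: [-3.141, 0.001, 2.892]
force: [-1.8, 0.8, 6.5]
grip_width: 0.0348
time_s: 20.02
ee_pos: [0.4151, -0.2339, 0.1916]
eef_rot: [-3.139, 0.006, 2.892]
force: [0.1, -0.3, -0.3]
grip_width: 0.0348
t 20.02 pos [ 0.4151 -0.2339  0.1916] psi [-179.87    0.35  165.69] w 0.0348 F [ 0.1 -0.3 -0.3]
shift [-0.278  4.928 -0.079] turn [0.005 0.013 2.606]
```

View pics/c3.png

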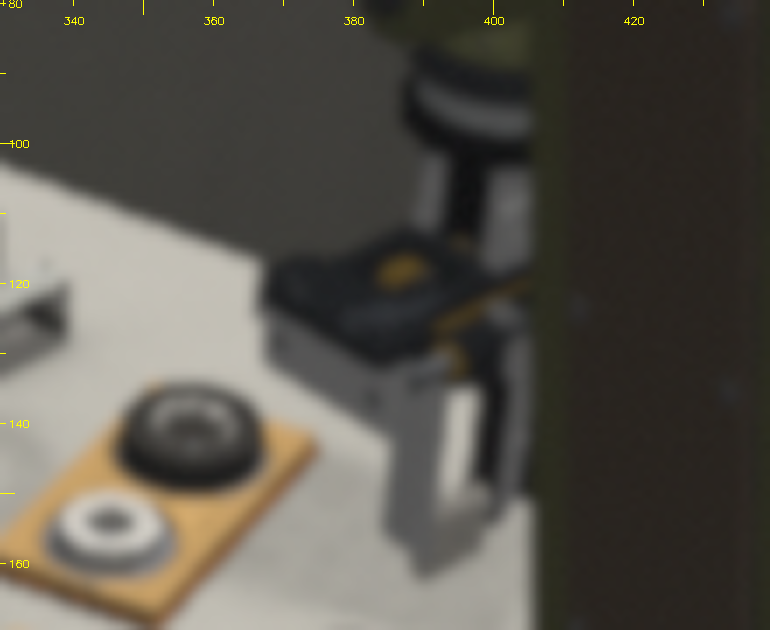

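The block is held upright at (397,156). Turning it to the rack's direction, then carrying it over.

```bash
python3 -m pendant '[[0,0,0,0,0,0.237,0.6],[0,0,0,0,0,0.237,0.6],[0,0,0,0,0,0.237,0.6],[0,0,0,0,0,0.237,0.6],[0,0,0,0,0,0.237,0.6],[0,0,0,0,0,0.237,0.6],[0,0,0,0,0,0.237,0.6],[0,0,0,0,0,0.237,0.6],[0,0,0,0,0,0.237,0.6],[0,0,0,0,0,0.237,0.6]]' 25; python3 -m pendant '[[0,0,0,0,0,0.237,0.6],[0,0,0,0,0,0,0.6]]'; python3 go.py 0.5934 0.3309 0.2 87.5
```

```text
time_s: 20.9
ee_pos: [0.4135, -0.2329, 0.186]
eef_rot: [-3.14, -0.001, 1.645]
force: [-0.3, -0.2, -0.3]
grip_width: 0.0345
time_s: 21.07
ee_pos: [0.4136, -0.2329, 0.1861]
eef_rot: [-3.14, -0.001, 1.521]
force: [-0.5, 0.8, -0.7]
grip_width: 0.0348
t 21.07 pos [ 0.4136 -0.2329  0.1861] psi [-1.7991e+02 -5.0000e-02  8.7130e+01] w 0.0348 F [-0.5  0.8 -0.7]
shift [ 4.768  1.261 -0.114] turn [-0.003 -0.002 -0.012]
```

```bash
python3 -m pendant '[[0.2,0.05,-0.05,0,0,0,0.6],[0.26,0.07,-0.05,0,0,0,0.6],[0.26,0.07,0,0,0,0,0.6],[0.26,0.07,0,0,0,0,0.6],[0.26,0.07,0,0,0,0,0.6],[0.26,0.07,0,0,0,0,0.6],[0.26,0.07,0,0,0,0,0.6],[0.26,0.07,0,0,0,0,0.6],[0.26,0.07,0,0,0,0,0.6],[0.26,0.07,0,0,0,0,0.6]]' 25;  python3 -m pendant '[[0.26,0.07,0,0,0,0,0.6],[0.26,0.07,0,0,0,0,0.6],[0.26,0.07,0,0,0,0,0.6],[0.26,0.07,0,0,0,0,0.6],[0.26,0.07,0,0,0,0,0.6],[0.26,0.07,0,0,0,0,0.6],[0.26,0.07,0,0,0,0,0.6],[0.26,0.07,0,0,0,0,0.6],[0,0,0,0,0,0,0.6],[0,0,0,0,0,0,0.6]]' 25; python3 go.py 0.5934 0.3309 0.15 87.5;python3 - <<'E'
from h import *
s=cam("scene");crop(s,160,190,290,295,6,"c4.png")
E
```

```text
time_s: 21.9
ee_pos: [0.5088, 0.0694, 0.1983]
eef_rot: [-3.14, 0.0, 1.532]
force: [-0.5, -0.7, -0.7]
grip_width: 0.0347
time_s: 22.73
ee_pos: [0.5865, 0.3152, 0.1974]
eef_rot: [-3.14, 0.001, 1.533]
force: [-0.8, -0.9, -0.4]
grip_width: 0.0348
t 22.73 pos [0.5865 0.3152 0.1974] psi [-1.799e+02  6.000e-02  8.781e+01] w 0.0348 F [-0.8 -0.9 -0.4]
shift [0.133 0.053 0.395] turn [-0.003  0.002  0.01 ]
```

View pics/c4.png

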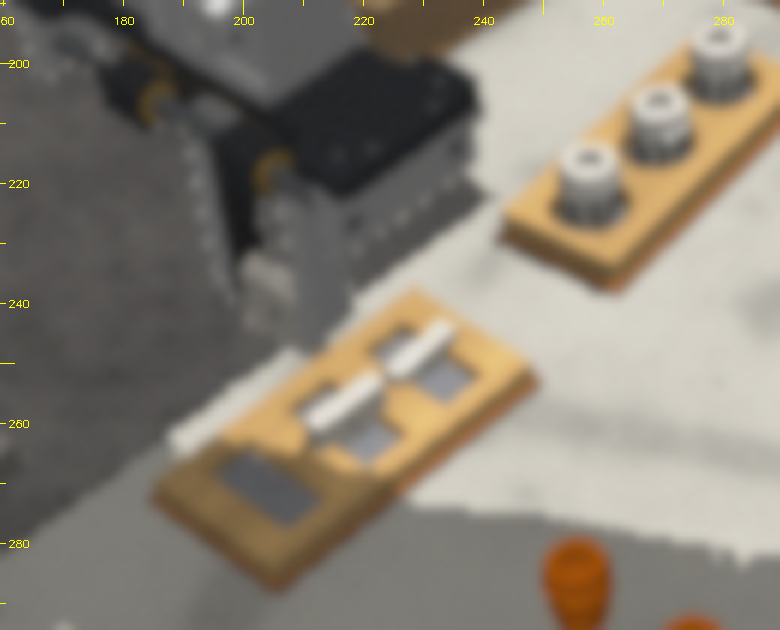

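```bash
python3 - <<'E'
from h import *
s=cam("scene")
f=lambda x,y,z=.014: plane(s,(160+x/6-.5,190+y/6-.5),z)
a,b=f(218,472),f(290,525);c,d=f(245,447),f(320,497)
for p,q in((a,b),(c,d)): print(p,q,np.degrees(np.arctan2(*(p-q)[::-1])))
print(f(268,485), "rack right edge", f(152,495),f(418,287),np.degrees(np.arctan2(*(f(152,492)-f(415,285))[::-1])))
E
python3 -m pendant '[[0.13,0.05,0,0,0,0.01,0.6],[0,0,0.2,0,0,0,0.6],[0,0,0.18,0,0,0,0.6],[0,0,0,0,0,0,0.6],[0,0,0,0,0,0,0.6]]' 25; python3 go.py 0.5934 0.3309 0.12 87.5;python3 - <<'E'
from h import *
s=cam("scene");crop(s,160,190,290,295,6,"c5.png")
E
```

```text
[0.61369357 0.33913311] [0.57120959 0.3418775 ] -3.6960740276054094
[0.61476516 0.32346124] [0.57207464 0.32468419] -1.6408929314678726
[0.59293197 0.33229872] rack right edge [0.62566451 0.36285065] [0.62200428 0.21655329] 88.8259106884575
time_s: 23.25
ee_pos: [0.5934, 0.3284, 0.153]
eef_rot: [-3.14, 0.001, 1.522]
force: [1.3, 0.1, 0.7]
grip_width: 0.0347
t 23.25 pos [0.5934 0.3284 0.153 ] psi [-1.7989e+02  6.0000e-02  8.7180e+01] w 0.0347 F [1.3 0.1 0.7]
shift [ 0.021 -0.001  0.275] turn [-0.004  0.002 -0.011]
```

View pics/c5.png

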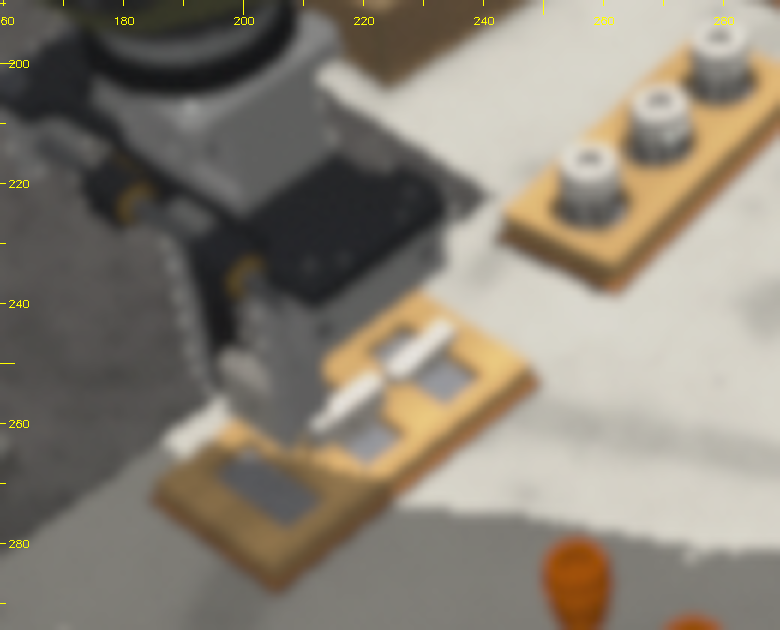

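Both views put the slot centre at (0.593, 0.331–0.332). The block is above it, so lower it in.

```bash
python3 -m pendant '[[0.025,0,0.1,0,0,0,0.6],[0,0,0.1,0,0,0,0.6],[0,0,0.06,0,0,0,0.6],[0,0,0.02,0,0,0,0.6],[0,0,0,0,0,0,0.6],[0,0,0,0,0,0,0.6]]' 25; python3 go.py 0.5934 0.3315 0.1185 87.5;python3 - <<'E'
from h import *
s=cam("scene");crop(s,160,190,290,295,6,"c6.png")
E
```

```text
time_s: 23.8
ee_pos: [0.5938, 0.3325, 0.12]
eef_rot: [3.142, -0.0, 1.522]
force: [0.7, -0.6, 0.1]
grip_width: 0.0346
t 23.8 pos [0.5938 0.3325 0.12  ] psi [180.    -0.    87.19] w 0.0346 F [ 0.7 -0.6  0.1]
shift [-0.009 -0.003  0.012] turn [ 0.   -0.   -0.01]
```

View pics/c6.png

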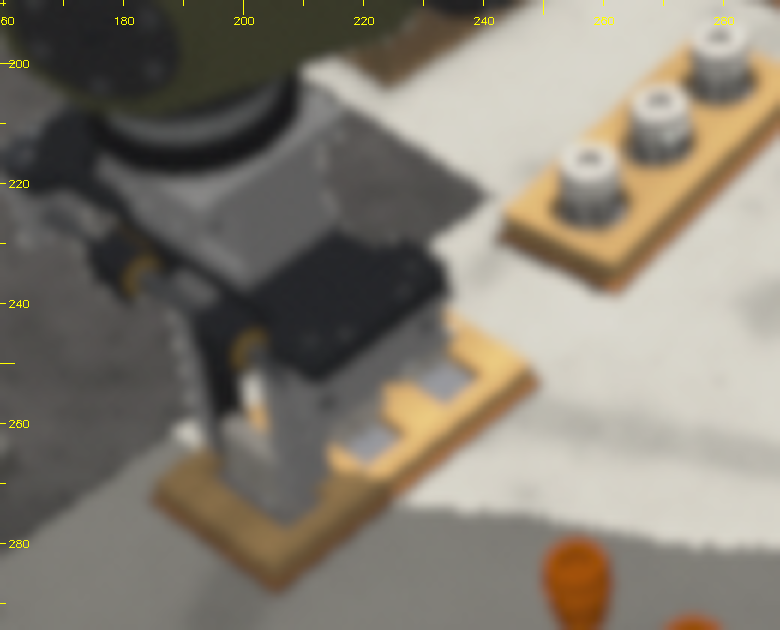

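```bash
python3 -m pendant '[[-0.005,0,0.015,0,0,0,0.6],[0,0,0,0,0,0,0.6],[0,0,0,0,0,0,0.6]]' 25;python3 -m pendant '[[0,0,0,0,0,0,0.2],[0,0,0,0,0,0,0.1],[0,0,0,0,0,0,0],[0,0,0,0,0,0,-0.1],[0,0,0,0,0,0,-0.1],[0,0,0,0,0,0,-0.1]]' 25; python3 -m pendant '[[0,0,-0.05,0,0,0,-0.1],[0,0,-0.15,0,0,0,-0.1],[0,0,-0.25,0,0,0,-0.1],[0,0,-0.3,0,0,0,-0.1],[0,0,-0.2,0,0,0,-0.1]]'; python3 go.py 0.4455 -0.077 0.22 86.4;python3 - <<'E'
from h import *
s=cam("scene");crop(s,160,190,290,295,6,"c7.png")
E
```

```text
time_s: 24.1
ee_pos: [0.5937, 0.3319, 0.1183]
eef_rot: [3.141, -0.0, 1.522]
force: [-0.4, 0.1, -0.6]
grip_width: 0.0348
time_s: 24.6
ee_pos: [0.5937, 0.3319, 0.1181]
eef_rot: [3.142, -0.0, 1.522]
force: [0.2, 0.5, -0.5]
grip_width: 0.0515
time_s: 25.02
ee_pos: [0.5939, 0.3321, 0.236]
eef_rot: [3.139, -0.001, 1.522]
force: [-0.2, 0.3, -0.5]
grip_width: 0.0517
t 25.02 pos [0.5939 0.3321 0.236 ] psi [ 1.7985e+02 -8.0000e-02  8.7190e+01] w 0.0517 F [-0.2  0.3 -0.5]
shift [-3.466 -1.069  0.125] turn [ 0.005 -0.003  0.026]
```

View pics/c7.png

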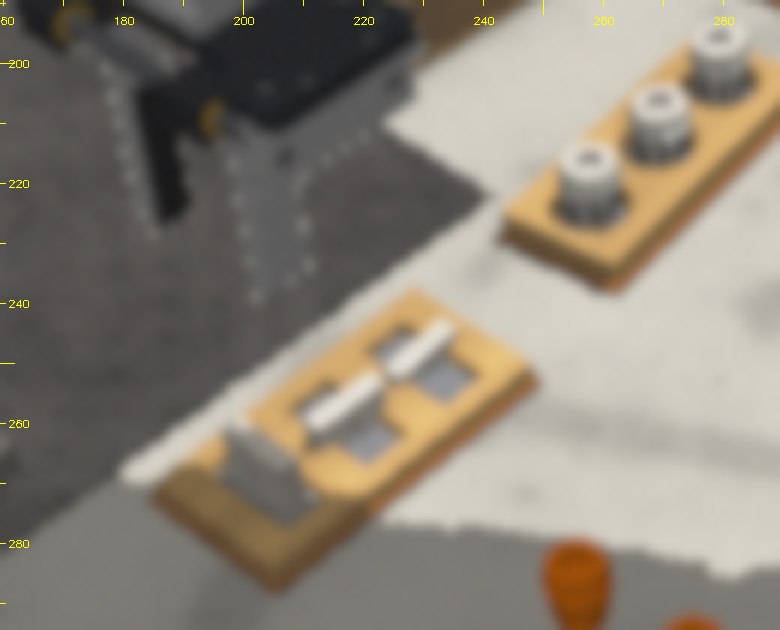

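The block stands in its slot at (204,268). Before the plug I'll look again at the plug and groove, since the top view should now be clear there.

```bash
python3 - <<'E'
from h import *
s=cam("scene");t=cam("top")
for c in (s,t): c["bgr"]=np.clip((c["bgr"].astype(float)-60)*255/140,0,255).astype(np.uint8)
crop(s,275,150,375,222,8,"d1.png");crop(t,330,160,386,204,14,"d2.png")
E
```

```text
(no output)
```

View pics/d1.png

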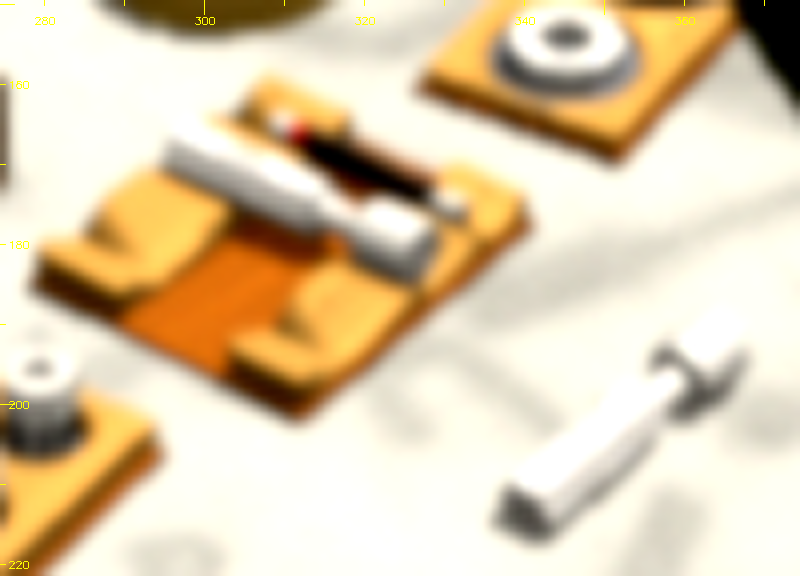

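View pics/d2.png

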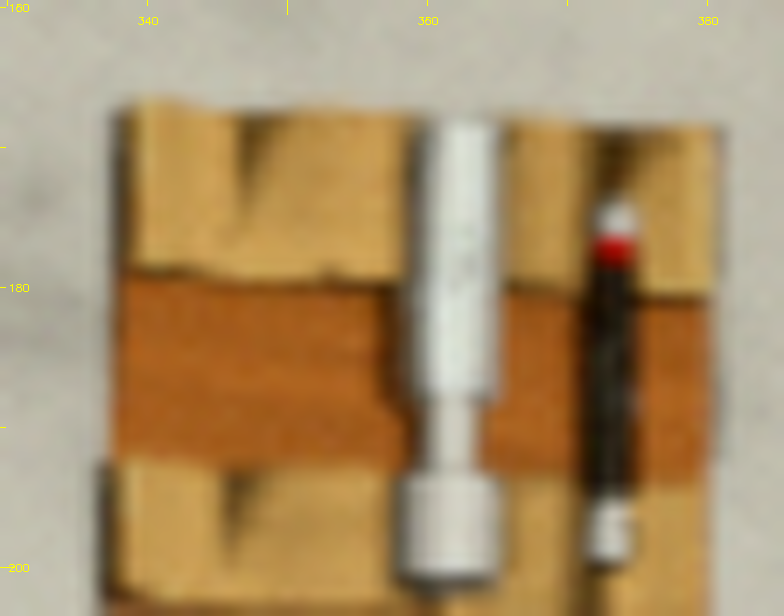

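```bash
python3 - <<'E'
from h import *
t=cam("top");s=cam("scene")
n1=plane(t,(330+466/14-.5,160+120/14-.5),.0235);n2=plane(t,(330+449/14-.5,160+588/14-.5),.0235)
d=n1-n2;th=np.arctan2(d[1],d[0]);print("neigh",n1,n2,np.hypot(*d),np.degrees(th))
m=(n1+n2)/2;print("mid empty from neigh",m+.052*np.array([-np.sin(th),np.cos(th)]))
v1=plane(t,(346.3,198),.009);v2=plane(t,(346.9,170),.009);d=v2-v1;print("V",v1,v2,np.degrees(np.arctan2(d[1],d[0])))
# rack front edge / corners at top z=.018
for p in((100,600),(110,105),(720,125)): print("corner",plane(t,(330+p[0]/14-.5,160+p[1]/14-.5),.018))
print("rails gap x",plane(t,(345,192.8),.018),plane(t,(345,179.2),.018))
# plug from scene: ends of axis: handle end centre (520,515)/8, gauging end (740,330)
f=lambda x,y,z:plane(s,(275+x/8-.5,150+y/8-.5),z)
a,b=f(522,508,.012),f(728,345,.0135);print("plug scene",a,b,(a+b)/2,np.hypot(*(a-b)),np.degrees(np.arctan2(*(b-a)[::-1])))
E
```

```text
neigh [ 0.65995403 -0.10940623] [ 0.54631498 -0.10648191] 0.11367666785925241 -1.4740910543272232
mid empty from neigh [ 0.6044722  -0.05596128]
V [ 0.56040417 -0.05752861] [ 0.6565486  -0.05787988] -0.20933515498410832
corner [ 0.54253211 -0.02604921]
corner [ 0.66309693 -0.02577029]
corner [ 0.66226353 -0.16977266]
rails gap x [ 0.57544808 -0.05259637] [ 0.62173545 -0.05177589]
plug scene [ 0.45012509 -0.02753186] [ 0.4390496  -0.13959216] [ 0.44458734 -0.08356201] 0.11260629326751395 -95.64450050197009
```

```bash
python3 -m pendant '[[-0.2,-0.06,0,0,0,0,-0.1],[-0.27,-0.083,0,0,0,0,-0.1],[-0.27,-0.083,0,0,0,0,-0.1],[-0.27,-0.083,0,0,0,0,-0.1],[-0.27,-0.083,0,0,0,0,-0.1],[-0.27,-0.083,0,0,0,0,-0.1],[-0.27,-0.083,0,0,0,0,-0.1],[-0.27,-0.083,0,0,0,0,-0.1],[-0.27,-0.083,0,0,0,0,-0.1],[-0.27,-0.083,0,0,0,0,-0.1]]'; python3 -m pendant '[[-0.27,-0.083,0,0,0,0,-0.1],[-0.27,-0.083,0,0,0,0,-0.1],[-0.27,-0.083,0,0,0,0,-0.1],[0,0,0,0,0,0.05,-0.1],[0,0,0,0,0,0,-0.1]]'; python3 go.py 0.4453 -0.0762 0.14 85.7
```

```text
time_s: 26.1
ee_pos: [0.4802, 0.0201, 0.2308]
eef_rot: [-3.139, 0.0, 1.522]
force: [0.6, 1.1, 0.4]
grip_width: 0.052
time_s: 26.52
ee_pos: [0.4461, -0.0753, 0.2311]
eef_rot: [-3.14, -0.0, 1.491]
force: [0.0, 0.9, 1.0]
grip_width: 0.0516
t 26.52 pos [ 0.4461 -0.0753  0.2311] psi [-1.7988e+02 -2.0000e-02  8.5450e+01] w 0.0516 F [0.  0.9 1. ]
shift [-0.008 -0.004  0.759] turn [-0.004 -0.001 -0.008]
```

```bash
python3 -m pendant '[[-0.008,-0.004,0.2,0,0,-0.008,-0.1],[0,0,0.25,0,0,0,-0.1],[0,0,0.2,0,0,0,-0.1],[0,0,0.11,0,0,0,-0.1],[0,0,0,0,0,0,-0.1],[0,0,0,0,0,0,-0.1]]'; python3 go.py 0.4453 -0.0762 0.1015 85.7; python3 - <<'E'
from h import *
s=cam("scene");crop(s,290,120,410,220,6.5,"d3.png")
E
```

```text
time_s: 27.02
ee_pos: [0.4462, -0.0744, 0.1403]
eef_rot: [-3.139, -0.0, 1.501]
force: [0.3, 0.1, 1.3]
grip_width: 0.052
t 27.02 pos [ 0.4462 -0.0744  0.1403] psi [-1.7988e+02 -3.0000e-02  8.6000e+01] w 0.052 F [0.3 0.1 1.3]
shift [-0.016 -0.006  0.324] turn [-0.004 -0.001  0.01 ]
```

View pics/d3.png

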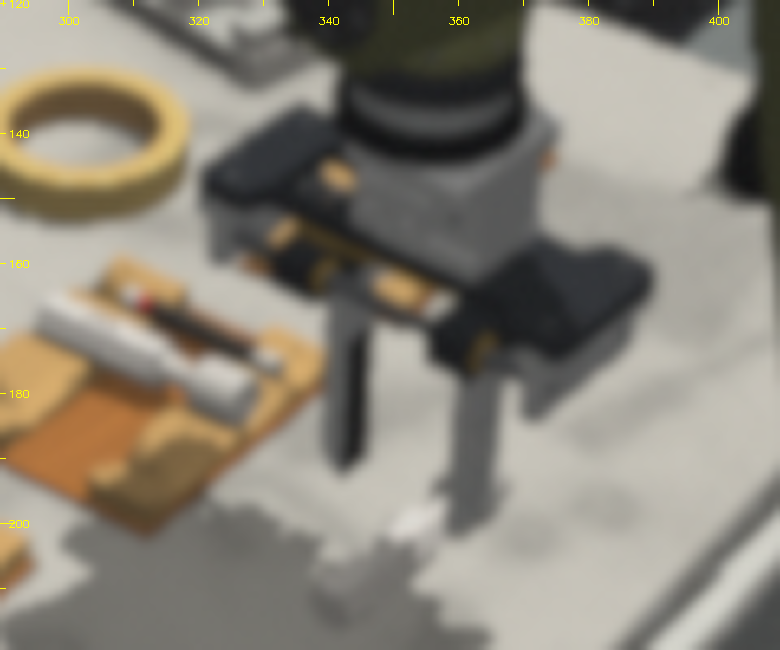

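The jaws straddle the handle (scene 345,205). Descend, then grip.

```bash
python3 -m pendant '[[-0.016,-0.006,0.15,0,0,0.01,-0.1],[0,0,0.17,0,0,0,-0.1],[0,0,0,0,0,0,-0.1],[0,0,0,0,0,0,-0.1]]' 20; python3 go.py 0.4453 -0.0762 0.1015 85.7;  python3 -m pendant '[[0,0,0,0,0,0,0],[0,0,0,0,0,0,0.2],[0,0,0,0,0,0,0.6],[0,0,0,0,0,0,0.7],[0,0,0,0,0,0,0.7],[0,0,0,0,0,0,0.7],[0,0,0,0,0,0,0.7],[0,0,0,0,0,0,0.7]]' 20; python3 go.py 0.4453 -0.0762 0.1015 85.7
```

```text
time_s: 27.4
ee_pos: [0.4456, -0.0768, 0.1031]
eef_rot: [-3.141, -0.0, 1.495]
force: [-0.3, -0.5, 0.1]
grip_width: 0.0519
t 27.4 pos [ 0.4456 -0.0768  0.1031] psi [-1.7998e+02 -1.0000e-02  8.5650e+01] w 0.0519 F [-0.3 -0.5  0.1]
shift [ 0.005 -0.003  0.013] turn [-0.001 -0.    -0.002]
time_s: 28.07
ee_pos: [0.4458, -0.077, 0.1029]
eef_rot: [3.141, 0.0, 1.494]
force: [1.1, 0.1, 5.8]
grip_width: 0.022
t 28.07 pos [ 0.4458 -0.077   0.1029] psi [1.7995e+02 1.0000e-02 8.5620e+01] w 0.022 F [1.1 0.1 5.8]
shift [ 0.006 -0.004  0.011] turn [ 0.002  0.    -0.003]
```

```bash
python3 -m pendant '[[0,0,0,0,0,0,0.9],[0,0,0,0,0,0,0.9],[0,0,0,0,0,0,0.9],[0,0,-0.04,0,0,0,0.9],[0,0,-0.1,0,0,0,0.9],[0,0,-0.2,0,0,0,0.9],[0,0,-0.25,0,0,0,0.9],[0,0,-0.2,0,0,0,0.9],[0,0,0,0,0,0,0.9]]' 45; python3 go.py 0.6095 -0.0572 0.16 -1.2; python3 - <<'E'
from h import *
s=cam("scene");crop(s,290,110,410,210,6.5,"d4.png")
E
```

```text
time_s: 28.82
ee_pos: [0.4465, -0.0772, 0.2012]
eef_rot: [3.136, 0.001, 1.494]
force: [1.1, -1.3, -2.5]
grip_width: 0.0214
t 28.82 pos [ 0.4465 -0.0772  0.2012] psi [1.7969e+02 5.0000e-02 8.5630e+01] w 0.0214 F [ 1.1 -1.3 -2.5]
shift [0.27  1.34  0.351] turn [ 0.01  -0.006  2.894]
```

View pics/d4.png

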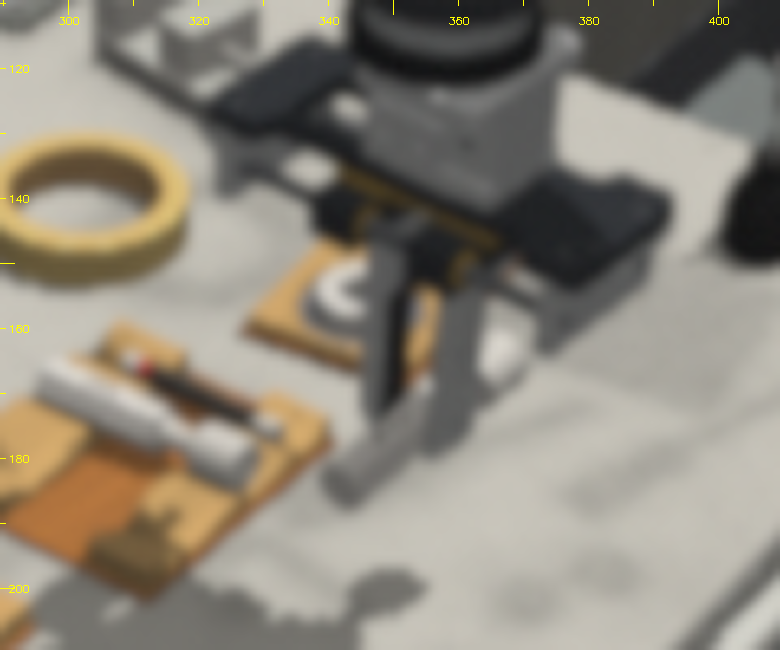

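```bash
python3 - <<'E'
from h import *
s=cam("scene")
print(proj(s,(.449,-.028,.110)),proj(s,(.441,-.139,.111)))
E
python3 -m pendant '[[0,0,0,0,0,0.235,0.9],[0,0,0,0,0,0.235,0.9],[0,0,0,0,0,0.235,0.9],[0,0,0,0,0,0.235,0.9],[0,0,0,0,0,0.235,0.9],[0,0,0,0,0,0.235,0.9],[0,0,0,0,0,0.235,0.9],[0,0,0,0,0,0.235,0.9],[0,0,0,0,0,0.235,0.9],[0,0,0,0,0,0.235,0.9]]' 45; python3 -m pendant '[[0,0,0,0,0,0.235,0.9],[0,0,0,0,0,0.235,0.9],[0,0,0,0,0,0.07,0.9],[0,0,0,0,0,0,0.9]]'; python3 go.py 0.6095 -0.0572 0.19 -1.2
```

```text
[341.59914202 184.52712923] [367.23457038 164.47254226]
time_s: 29.75
ee_pos: [0.4447, -0.0768, 0.1953]
eef_rot: [-3.14, 0.003, 0.258]
force: [-0.3, 0.1, -2.4]
grip_width: 0.0212
time_s: 30.08
ee_pos: [0.4448, -0.0768, 0.1955]
eef_rot: [-3.141, 0.003, -0.021]
force: [0.4, -0.4, -3.4]
grip_width: 0.0213
t 30.08 pos [ 0.4448 -0.0768  0.1955] psi [-179.96    0.19   -1.18] w 0.0213 F [ 0.4 -0.4 -3.4]
shift [ 1.369 -0.191  0.041] turn [-0.001  0.006  0.001]
```

The predicted end pixels for a level plug, (342,185) and (367,164), match the picture. Carry it over the groove.

```bash
python3 -m pendant '[[0.17,-0.03,0,0,0,0,0.9],[0.24,-0.032,0,0,0,0,0.9],[0.24,-0.032,0,0,0,0,0.9],[0.24,-0.032,0,0,0,0,0.9],[0.24,-0.032,0,0,0,0,0.9],[0.24,-0.032,0,0,0,0,0.9],[0,0,0.15,0,0,0,0.9],[0,0,0.1,0,0,0,0.9],[0,0,0,0,0,0,0.9],[0,0,0,0,0,0,0.9]]' 45; python3 go.py 0.6095 -0.0572 0.13 -1.2;python3 - <<'E'
from h import *
s=cam("scene");crop(s,240,110,360,210,6.5,"d5.png")
t=cam("top");crop(t,320,150,400,215,9,"d6.png")
E
```

```text
time_s: 30.92
ee_pos: [0.6092, -0.0573, 0.1658]
eef_rot: [-3.141, 0.003, -0.018]
force: [0.8, -0.2, -2.7]
grip_width: 0.0212
t 30.92 pos [ 0.6092 -0.0573  0.1658] psi [-179.97    0.2    -1.04] w 0.0212 F [ 0.8 -0.2 -2.7]
shift [ 0.003 -0.     0.298] turn [-0.001  0.007  0.005]
```

View pics/d5.png

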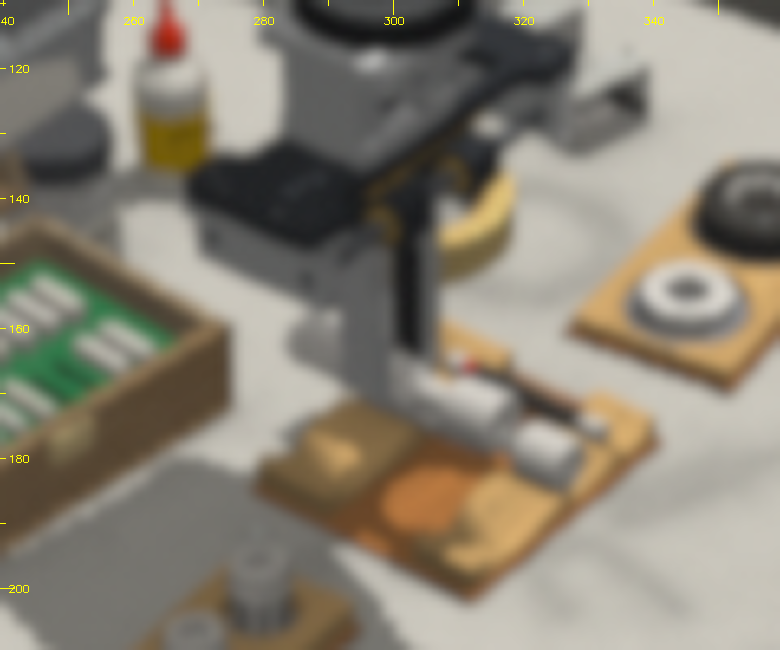

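View pics/d6.png

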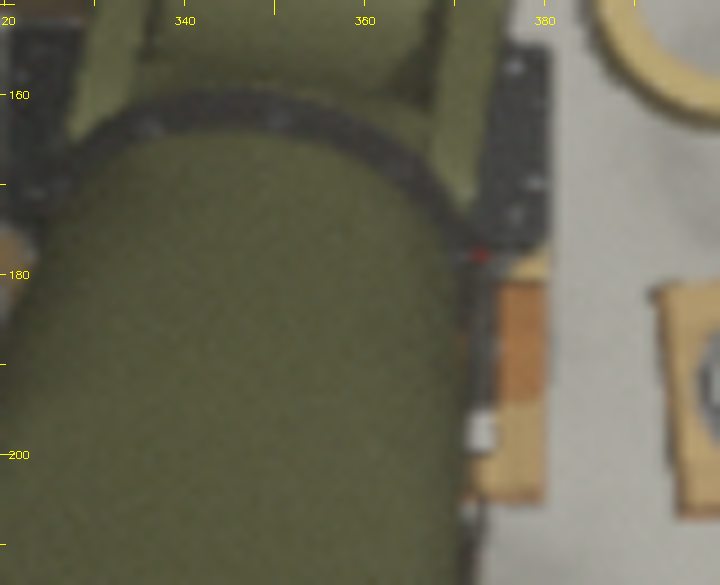

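```bash
python3 -m pendant '[[0,0,0.1,0,0,0.005,0.9],[0,0,0.12,0,0,0,0.9],[0,0,0.12,0,0,0,0.9],[0,0,0.07,0,0,0,0.9],[0,0,0,0,0,0,0.9],[0,0,0,0,0,0,0.9]]' 45; python3 go.py 0.6095 -0.0572 0.114 -1.2;python3 - <<'E'
from h import *
s=cam("scene");crop(s,240,110,360,210,6.5,"d7.png")
E
```

```text
time_s: 31.52
ee_pos: [0.6102, -0.0573, 0.1182]
eef_rot: [3.142, 0.0, -0.021]
force: [0.7, -0.1, -2.6]
grip_width: 0.0212
t 31.52 pos [ 0.6102 -0.0573  0.1182] psi [ 1.80e+02  1.00e-02 -1.22e+00] w 0.0212 F [ 0.7 -0.1 -2.6]
shift [-0.006 -0.     0.035] turn [ 0.     0.    -0.001]
```

View pics/d7.png

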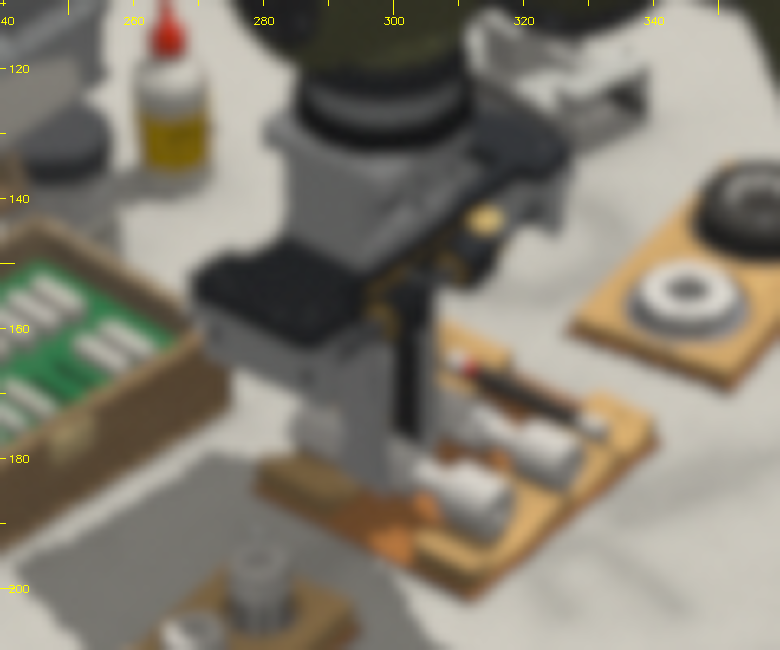

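The gauging end at (311,186) points to the front, parallel to its neighbour. Lower it the last few millimetres.

```bash
python3 -m pendant '[[-0.005,0,0.02,0,0,0,0.9],[0,0,0.015,0,0,0,0.9],[0,0,0,0,0,0,0.9],[0,0,0,0,0,0,0.9]]' 45; python3 go.py 0.6095 -0.0572 0.113 -1.2
```

```text
time_s: 31.9
ee_pos: [0.61, -0.0572, 0.1152]
eef_rot: [3.142, -0.002, -0.021]
force: [-1.6, 1.5, 5.9]
grip_width: 0.021
t 31.9 pos [ 0.61   -0.0572  0.1152] psi [ 1.80e+02 -1.00e-01 -1.22e+00] w 0.021 F [-1.6  1.5  5.9]
shift [-0.005  0.     0.018] turn [ 0.    -0.003 -0.001]
```

Contact: the force went from −2.6 N to +5.9 N. Release gently with a small opening.

```bash
python3 -m pendant '[[0,0,0,0,0,0,0.48],[0,0,0,0,0,0,0.42],[0,0,0,0,0,0,0.35],[0,0,0,0,0,0,0.25],[0,0,0,0,0,0,0.25],[0,0,0,0,0,0,0.25]]' 20; python3 go.py 0.6095 -0.0572 0.113 -1.2; python3 -m pendant '[[0,0,-0.05,0,0,0,0.25],[0,0,-0.1,0,0,0,0.25],[0,0,-0.2,0,0,0,0.25],[0,0,-0.3,0,0,0,0.25],[0,0,-0.3,0,0,0,0.25],[0,0,-0.2,0,0,0,0.25],[0,0,0,0,0,0,0.25]]';python3 - <<'E'
from h import *
s=cam("scene");crop(s,240,110,360,210,6.5,"d8.png")
E
```

```text
time_s: 32.4
ee_pos: [0.6097, -0.0573, 0.1139]
eef_rot: [3.142, -0.0, -0.021]
force: [0.5, -0.7, -0.3]
grip_width: 0.0353
t 32.4 pos [ 0.6097 -0.0573  0.1139] psi [180.    -0.    -1.23] w 0.0353 F [ 0.5 -0.7 -0.3]
shift [-0.001 -0.001  0.007] turn [ 0.    -0.    -0.001]
time_s: 32.98
ee_pos: [0.6108, -0.0574, 0.2591]
eef_rot: [3.14, -0.01, -0.021]
force: [0.1, -0.6, 1.0]
grip_width: 0.0355
```

View pics/d8.png

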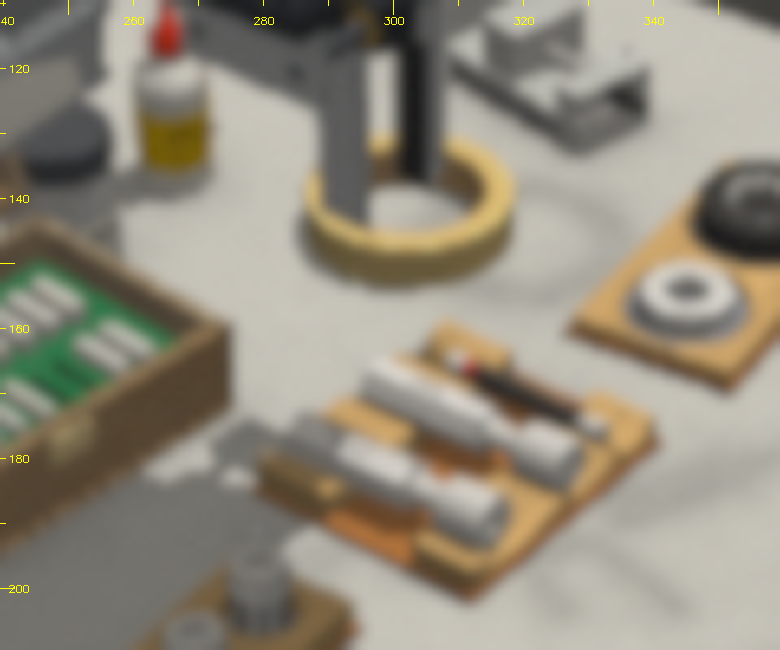

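The plug lies in its groove parallel to its neighbour, thick end at (313,187) to the front. I'll move the arm aside for a final check in both views.

```bash
python3 -m pendant '[[-0.1,0.2,0,0,0,0,0.25],[-0.18,0.25,0,0,0,0,0.25],[-0.18,0.25,0,0,0,0,0.25],[-0.18,0.25,0,0,0,0,0.25],[-0.18,0.25,0,0,0,0,0.25],[-0.18,0.25,0,0,0,0,0.25],[-0.18,0.25,0,0,0,0,0.25],[-0.18,0.25,0,0,0,0,0.25],[-0.18,0.25,0,0,0,0,0.25],[-0.18,0.25,0,0,0,0,0.25]]'; python3 -m pendant '[[-0.18,0.25,0,0,0,0,0.25],[-0.18,0.25,0,0,0,0,0.25],[-0.18,0.25,0,0,0,0,0.25],[-0.1,0.1,0,0,0,0,0.25],[0,0,0,0,0,0,0.25],[0,0,0,0,0,0,0.25]]';python3 - <<'E'
from h import *
s=cam("scene");t=cam("top");crop(s,170,120,390,285,3.6,"e1.png");crop(t,210,155,470,260,3,"e2.png")
E
```

```text
time_s: 33.87
ee_pos: [0.3954, -0.3477, 0.2514]
eef_rot: [-3.141, 0.001, -0.021]
force: [0.6, -0.8, -0.4]
grip_width: 0.0351
time_s: 34.37
ee_pos: [0.3175, -0.4471, 0.2512]
eef_rot: [-3.14, 0.001, -0.023]
force: [0.9, 0.6, -0.8]
grip_width: 0.0351
```

View pics/e1.png

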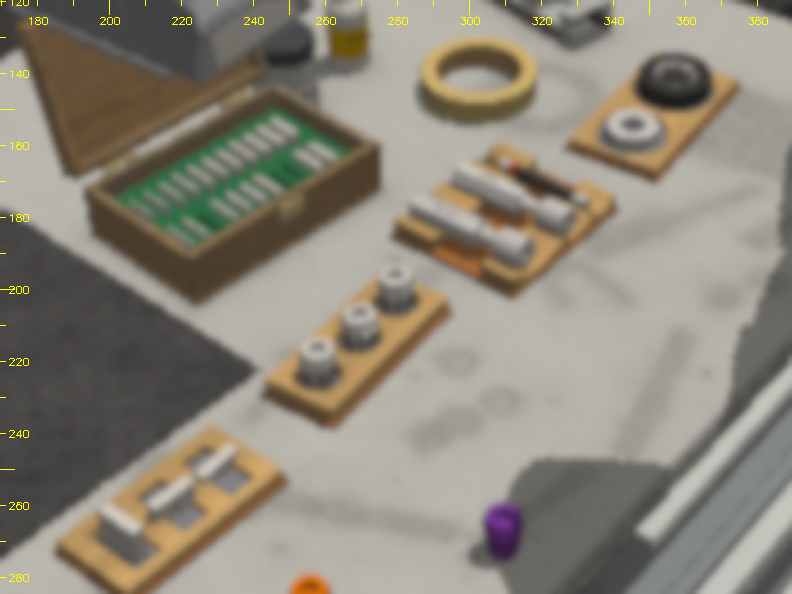

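View pics/e2.png

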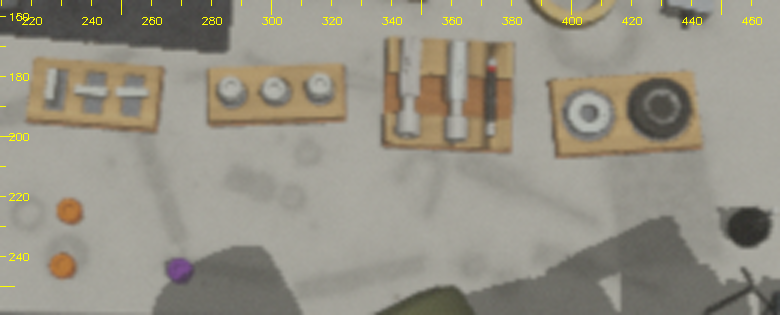

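Both views agree: the collet is in the middle bore (top 275,186), the ring is in its recess (405,192), the block is upright in the end slot (226,184), and the plug is in its groove with its thick end to the front (345,196). The decoys, oiler and comparator are where they were, and the robot is clear. Handing in.

```bash
python3 -c "
from station import hand_in
print(hand_in())"
```

```text
the job is handed in; nothing more can be done
None
```

All four pieces are back in their places and the job is handed in at about 34 s. I took them in the order asked: collet, ring, block, plug gauge.

**Last checks (both views):**
- **Collet:** it stands in the middle bore, level with its neighbours.
- **Ring:** it lies flat inside its recess.
- **Block:** it stands in the end slot with its 35 mm length along x. The two blocks already in that rack lie across their slots instead; I followed the instruction.
- **Plug gauge:** it lies in its groove, parallel to its neighbour, with the thick end to the front.
- **Left alone:** I never reached for the comparator or the oiler. The oiler and the orange and purple collets look unmoved in the last pictures. The comparator was outside those close-ups, so I did not check it at the end.

**What went wrong:** on the first try for the ring the fingertips slipped up onto its top. The wrist read up to about 37 N and the ring moved roughly 5 mm on the bench. I backed off, measured it again and gripped lower, and that worked.

**What disagreed:** the gripper's width reading was about 2–3 mm low on the round pieces. The two views differed by about 2° on the plug's direction, and I used a value between them.

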